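# Load the lift-film dispenser and hold its tensioner back

### The job

Load the film dispenser in the kit drawer: lay the white spacer ring squarely on the black spool in the blue pocket, then the green top disc on the spacer, both flat down inside the pocket and let go. Then push the yellow idler block of the sprung tensioner arm back, away from the pocket, past the ratchet click and clearly beyond it, and hold it there clear of the pawl so that a colleague can thread the film: finish while still pushing, not with the arm let back onto the pawl. Leave the other kit where it lies.

Things in the scene. Friction and masses are not known exactly. Their poses are not given: they have to be found in the camera images.
- dispenser: Film dispenser screwed down on the drawer base: grey plate 200 mm (x) by 260 mm (y) by 12 mm, its centre at (10, -20) mm from the origin. Origin on the drawer base. Seen along its own axes: the blue pocket is at (0, 60) mm, the arm's pivot at (20, -90) mm. It stands at any yaw within 0.3 rad.
- pocket (a point): Centre of the round pocket's floor, 12 mm above the drawer base, axes as the dispenser's. Inner radius 28.5 mm; blue curved walls on its +y and -y sides, straight to 48 mm above the floor, flaring out to 57 mm. Finger notches 36 mm wide, open down to the plate, face the dispenser's +x and -x: grip parts along that x. Seated undersides above the floor: spool 0, spacer 24, top disc 36 mm.
- spool: Black spool, 54 mm diameter, 24 mm high, already seated loose in the pocket. Origin at the centre of its underside.
- spacer: White plastic ring, outer diameter 54 mm, bore 24 mm, 12 mm thick, about 40 g, lying flat on the drawer base. Origin at the centre of its underside.
- topdisc: Solid green plastic disc with a white dot in the middle of its top, diameter 54 mm, 12 mm thick, about 50 g, lying flat on the drawer base. Origin at the centre of its underside.
- tensioner (a joint): Angle of the tensioner arm about its upright pivot, rad: 0 at rest (leaning towards the pocket), grows as it is pushed back to the dispenser's -y. Pawl felt from about 0.12; it clicks in behind the tooth near 0.53, where the arm stays if let go; stop at 0.80. Hold it beyond 0.57 (aim 0.65 to 0.72). Spring at the idler block: 3.5 N at rest, 7.5 N at 0.70, some 2 N more over the pawl.
- pivot (a point): Point on the arm's pivot axis, 57 mm above the drawer base, axes as the dispenser's. With q the joint value, the idler block's middle lies 90 mm from the pivot in direction (-cos(q-0.4), -sin(q-0.4)) in the dispenser's axes.
- idler_face (a point): Middle of the face to push, on the pocket's side of the yellow idler block at the arm's free end, 57 mm above the drawer base; turns with the arm, its -y is the way to push, square into the block. Block 30 mm along the arm, 22 mm across, 20 to 76 mm above the drawer base; about 50 mm free between it and the pocket. To 0.70 it travels a shallow arc 60 mm long: closed fingertips can push straight.
- pawl (a joint): Slide of the red sprung pawl slider, m: 0 home (forward), grows as the arm's tooth forces it back, up to about 0.008, and snaps home after the click.
- goggles: Bystander: orange viewing goggles, 150 mm wide, 130 mm long, 55 mm high. Origin on the drawer base, under the middle of the lens front.
- loupe: Bystander: chrome-rimmed folding loupe, 38 mm round, black cover, 80 mm long, 11 mm high. Origin under the middle of the lens.
- pen_torch: Bystander: yellow pen torch lying on its side, 134 mm long, 20 mm high. Origin under its middle, x along it.
- powder_jar: Bystander: jar with a black cap, 60 mm diameter, 65 mm high. Origin under its middle.
- powder_pot: Bystander: jar with a red cap, 52 mm diameter, 55 mm high. Origin under its middle. A fixed brush rack with three upright brushes (155 mm high) stands at the far end of the drawer, and its walls are 50 mm high: keep clear.
Mind the look-alikes: they are no part of the job. There is more than one size of the topdisc; the one meant has the size given above.

How it is judged:
On the way, in this order (a step that is already met when the one before it is completed fails the run):
1. the spacer lies flat on the spool in the pocket (horizontal distance between spacer and pocket below 0.004 m and z of spacer in the frame of pocket between 0.022 and 0.027 m and angle between spacer's own z axis and vertical below 0.08 rad), for 0.2 s.
2. the top disc lies flat on the spacer in the pocket (all of step 1 and horizontal distance between topdisc and pocket below 0.004 m and z of topdisc in the frame of pocket between 0.034 and 0.039 m and angle between topdisc's own z axis and vertical below 0.08 rad), for 0.2 s.
3. the tensioner arm is pushed back beyond its click, the pawl home behind its tooth (value of joint tensioner above 0.57 rad and value of joint pawl below 0.003 m), for 0.2 s.
At the end, for the whole second after the job is handed in: Spool, spacer and top disc lie flat in the pocket in that order (within 4 mm of its axis, 2 mm of seated height, 0.08 rad), the disc untouched; the fingers push the tensioner arm with over 2 N and hold it beyond 0.57 rad, off the pawl (catch at 0.53), which is home within 3 mm (all of step 2 and all of step 3 and horizontal distance between spool and pocket below 0.004 m and z of spool in the frame of pocket between -0.002 and 0.003 m and angle between spool's own z axis and vertical below 0.08 rad and contact force between the fingers and tensioner above 2 N and contact force between each of the arm, the fingers and topdisc below 0.3 N); the arm keeps its last pose, push and grip.
It fails at once if the goggles is moved by more than 30 mm (distance of goggles from where it was at the start of the episode above 0.03 m).
It fails at once if the loupe is moved by more than 30 mm (distance of loupe from where it was at the start of the episode above 0.03 m).
It fails at once if the pen torch is moved by more than 30 mm (distance of pen_torch from where it was at the start of the episode above 0.03 m).
It fails at once if the powder jar is moved by more than 30 mm (distance of powder_jar from where it was at the start of the episode above 0.03 m).
It fails at once if the powder pot is moved by more than 30 mm (distance of powder_pot from where it was at the start of the episode above 0.03 m).
It also fails if it takes over 54 s, if anything falls off the work surface, if the arm or the gripper's body presses on something with over 40 N, if the wrist force passes 120 N, or if a joint passes its speed limit or range.

### The arm

A 6-joint arm with a two-finger parallel gripper is mounted at the origin on the work surface. World frame = base frame: x ahead of the robot, y to its left, z up, the work surface at z = 0. Lengths are in m, angles in rad, forces in N, time in s.
With the tool pointing down it reaches from about 0.25 to 0.725 m from the base axis. Payload 4 kg.
Tool frame: the origin (TCP) lies on the centre line of the jaws, within the pads' length; the fingertips stand 25 mm ahead of it and the grasp point (between the pads) lies 6 mm ahead of it; z points along the fingers, x is the direction in which the jaws open and shut, and the axes are right-handed (so a half turn about z gives the same grasp; the last joint's range is limited). The gripper opens to 85 mm and grips with 20 to 120 N. Pads are 22 mm wide; open, the fingers measure 114 mm over their backs; the gripper's body (76 mm by 85 mm) begins 54 mm behind the grasp point. The pads swing forward as they close: fully open they stand 13 mm farther back than shut.
Start: joints at [-1.301, 0.241, 0.005, 1.335, 0, 1.571], TCP at [0.133, -0.482, 0.256] pointing down, gripper open.
Joint ranges: [-2.72, 2.72], [-1.05, 1.87], [-1.09, 1.28], [-1.99, 2.15], [-1.42, 1.44], [-3.14, 3.14]. Speed limits (rad/s): [2.79, 2.79, 3.14, 3.14, 3.14, 3.14].

### API

Orientations are given as a unit quaternion [x, y, z, w].
In Python, from workcell import bot, imaging, order gives the robot as it stands.
- The arm moves only by the tool carry_out, never from a script. Its argument "moves" is a list of rows, each a list of 5 numbers: the shift along the tool's x, y, z scaled (see below), then the turn about the tool's z scaled (see below), then the opening, from -1 (shut) to 1 (fully open). In form: [[tx, ty, tz, roll, hand], ...]. A call has 1 to 20 rows; each row is the pose to reach, as a shift and turn from the pose commanded when the call began, along the tool's axes at that moment; what a row does not reach only later rows make up. The controller multiplies each number of a shift by 0.1 m and each number of a turn by 90 degrees. A row lasts 1/10 s, in which the tool goes at most 50 mm and 8.59 degrees, less where a joint would pass 70% of its speed; a pose out of reach is approached as far as the arm can. A call with a number of a shift or a turn outside -1 to 1 is refused whole. A call with a gripper value outside its range is refused whole. The fingers move at their own pace and stop on an object; the grip force is fixed at half the most. Time passes only in rows, so rows that repeat a pose let the fingers close. It gives the time, the measured TCP pose, the force and the opening at its end, in the units of the state.
- bot.get_obs(): the state, without advancing time (a new reading comes with each control period).
- imaging.camera(name): name is "side" or "top" or "wrist"; returns the picture (400x640x3 uint8, red, green, blue); there is no depth.
- imaging.camera_model(name): a dict with "fovy" (degrees; the focal length in pixels is half the picture's height over the tangent of half this angle, whatever the lens; pixels are square), "cx", "cy" (the principal point, pixels), "dist" ([k1, k2, p1, p2, k3] as OpenCV has them; the pictures are not rectified), "eye" and "rotation" of the camera in the world. Camera axes: x right, y up, looking along -z (the intrinsics and any distortion apply to the point x, -y, -z); pixel columns grow to the right and rows downward; lengths in m; the calibration is good to about 2 mm. A picture is of the moment at which its call begins: read the wrist's pose just before it. camera_model takes no time and is no camera call; for the wrist camera it gives the pose at the moment of the call.
- order.job_done(): hands the job in, once; it reports no verdict.
The state is a dict: "clock": time; "joint_pos": joint angles; "joint_vel": joint speeds; "tau": joint torques, N m; "eef_pos": TCP position; "tool_rot": TCP orientation; "ft_force": force on the tool from outside, world axes, zero at the start; "ft_torque": the same for the moment, N m; "grip_width": finger opening in m.
Only numpy, scipy, OpenCV 4.12 (cv2) and the standard library are available. Lean on these libraries where they do the work, as an engineer would, in place of code of your own. Each camera call takes 0.05 s, during which the arm holds its last target.

## Working session

There is one attempt and no reset: what is moved stays moved. The work goes in short steps, Python scripts to look and compute and a tool call to move; the robot and the scene stay as the last step left them, time stands still between calls to the robot, and variables do not carry over. Pictures are saved under pics/ and viewed, and the job is handed in when it is done.

Besides the shell and the picture viewer there is one more tool, called after "Emit:" by a JSON object that holds its "api" and its "payload". carry_out: Moves the arm, as the interface text tells. Its arguments: {"type":"object","properties":{"moves":{"type":"array","items":{"type":"array","items":{"type":"number","minimum":-1,"maximum":1}}}},"required":["moves"]}

```bash
mkdir -p pics; ls
cat > h.py <<'E'
import numpy as np, cv2, sys
from workcell import bot, imaging, order
def K(m):
    f=200/np.tan(np.radians(m["fovy"])/2)
    return np.array([[f,0,m["cx"]],[0,f,m["cy"]],[0,0,1.]])
def ray(m,uv):
    p=cv2.undistortPoints(np.array(uv,float).reshape(-1,1,2),K(m),np.array(m["dist"],float)).reshape(-1,2)
    d=np.c_[p[:,0],-p[:,1],-np.ones(len(p))]
    return np.array(m["eye"]),d@np.array(m["rotation"]).T
def onz(m,uv,z):
    e,d=ray(m,uv); t=(z-e[2])/d[:,2]; return e+d*t[:,None]
def proj(m,P):
    P=(np.array(P,float).reshape(-1,3)-np.array(m["eye"]))@np.array(m["rotation"])
    P=P*np.array([1,-1,-1])
    return cv2.projectPoints(P,np.zeros(3),np.zeros(3),K(m),np.array(m["dist"],float))[0].reshape(-1,2)
def snap(name,fn):
    m=imaging.camera_model(name); im=imaging.camera(name); cv2.imwrite("pics/"+fn,im[:,:,::-1]); return m,im
E
python3 - <<'E'
from h import *
for n in("top","side","wrist"):
    m,im=snap(n,n+"0.png"); print(n,m)
print(bot.get_obs())
E
```

```text
pics
top {'fovy': 50.329494131404736, 'cx': 314.57412418350356, 'cy': 199.90315354900466, 'dist': array([-0.03123956,  0.        ,  0.        ,  0.        ,  0.        ]), 'eye': array([ 0.35143284, -0.02569329,  1.22208264]), 'rotation': array([-0.04387398,  0.0482267 ,  0.71193735, -0.69920989])}
side {'fovy': 52.468988487548614, 'cx': 323.94698722918974, 'cy': 207.0257997517332, 'dist': array([0.02172023, 0.        , 0.        , 0.        , 0.        ]), 'eye': array([-0.07319761,  0.66683928,  0.60498249]), 'rotation': array([-0.16489076,  0.46507078,  0.81118568, -0.31384393])}
wrist {'fovy': 70.23593452397105, 'cx': 324.58997246495414, 'cy': 202.07772266873218, 'dist': array([-0.04326777,  0.        ,  0.        ,  0.        ,  0.        ]), 'eye': array([ 0.20793471, -0.46225067,  0.37312063]), 'rotation': array([-0.11966752,  0.0911956 , -0.59857315,  0.78681206])}
{'clock': 0.15, 'joint_pos': array([-1.30100848e+00,  2.41244845e-01,  4.04286987e-03,  1.33518583e+00,
       -3.98190731e-06,  1.57080038e+00]), 'joint_vel': array([ 9.28481490e-04, -2.05292284e-03,  3.16296620e-03,  1.02592326e-03,
       -1.21084262e-05, -1.85293963e-03]), 'tau': array([ 9.49253917e-04, -3.72634399e+01,  2.52639216e+01,  1.23597003e-02,
        6.44400552e-05, -1.72938348e-05]), 'eef_pos': array([ 0.133148  , -0.48150027,  0.25561847]), 'tool_rot': array([ 7.95777062e-01, -6.05589163e-01, -6.34438866e-04, -4.80304280e-04]), 'ft_force': array([ 0.25115501, -0.1508042 , -1.20569155]), 'ft_torque': array([-0.03554917,  0.00308756,  0.00694741]), 'grip_width': 0.08547863787940956}
```

Rotations are quaternions.

Run:
```python
s=open('h.py').read()
s=s.replace('import numpy','from scipy.spatial.transform import Rotation as R\nimport numpy',1).replace('np.array(m["rotation"])','R.from_quat(m["rotation"]).as_matrix()')
open('h.py','w').write(s)
```

```text
(no output)
```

View pics/top0.png

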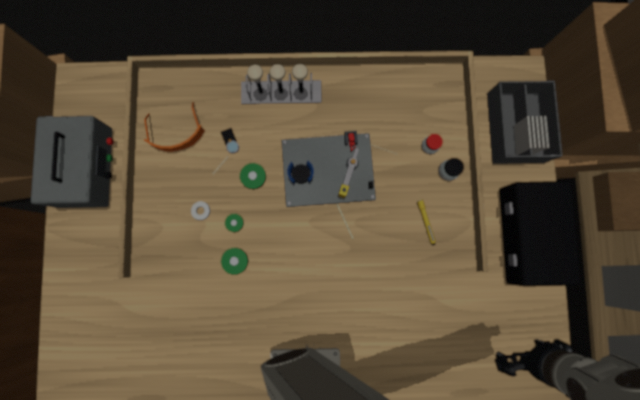

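View pics/side0.png

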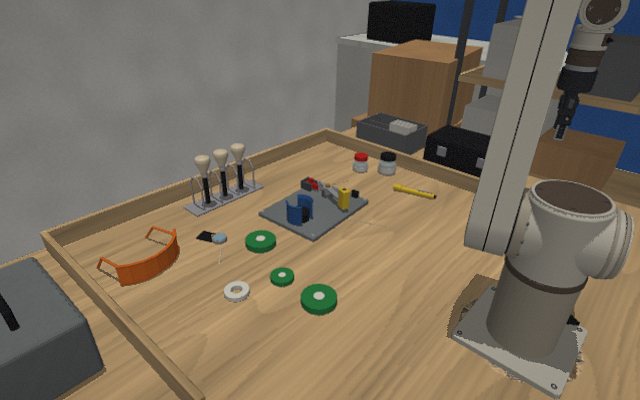

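View pics/wrist0.png

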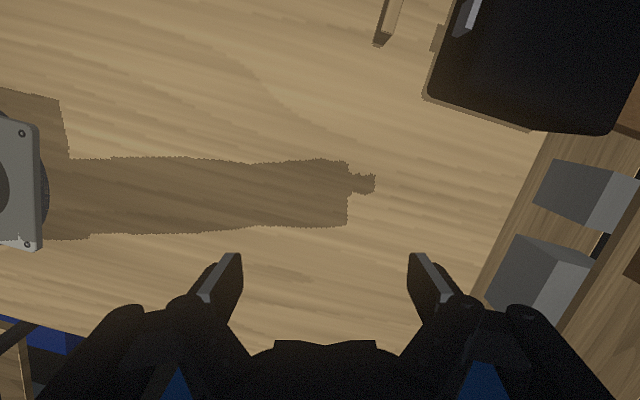

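```bash
cat > meas.py <<'E'
from h import *
mods={}
out={}
for n in("top","side"):
    m=imaging.camera_model(n); im=cv2.imread(f"pics/{n}0.png")
    mods[n]=m
    hsv=cv2.cvtColor(im,cv2.COLOR_BGR2HSV)
    masks={"green":cv2.inRange(hsv,(50,100,40),(80,255,255)),
     "blue":cv2.inRange(hsv,(100,100,40),(125,255,255)),
     "yellow":cv2.inRange(hsv,(22,170,90),(35,255,255)),
     "red":cv2.inRange(hsv,(0,170,80),(6,255,255))|cv2.inRange(hsv,(174,170,80),(180,255,255)),
     "white":cv2.inRange(hsv,(0,0,150),(180,60,255))}
    for k,M in masks.items():
        cs,_=cv2.findContours(M,cv2.RETR_EXTERNAL,cv2.CHAIN_APPROX_NONE)
        for c in cs:
            if cv2.contourArea(c)<12: continue
            x,y,w,h=cv2.boundingRect(c)
            if n=="side" and y<140: continue
            if n=="top" and (x<130 or x>480 or y>290): continue
            mo=cv2.moments(c)
            cc=(mo['m10']/mo['m00'],mo['m01']/mo['m00'])
            e=cv2.fitEllipse(c) if len(c)>=5 else None
            p=onz(m,[cc],0.018)[0]
            print(n,k,"A%.0f"%cv2.contourArea(c),np.round(cc,1),(x,y,w,h),"ell",np.round(e[0],1),np.round(e[1],1),"xyz@.018",np.round(p,4))
E
python3 meas.py
python3 - <<'E'
import cv2
a=cv2.imread('pics/top0.png')[120:280,180:390]
cv2.imwrite('pics/topz.png',cv2.resize(a,None,fx=3.6,fy=3.6,interpolation=cv2.INTER_CUBIC))
a=cv2.imread('pics/side0.png')[150:320,190:410]
cv2.imwrite('pics/sidez.png',cv2.resize(a,None,fx=3.5,fy=3.5,interpolation=cv2.INTER_CUBIC))
E
```

```text
top green A484 [234.1 260.7] (222, 248, 26, 26) ell [234.1 260.7] [24.6 25.1] xyz@.018 [0.3414 0.1941 0.018 ]
top green A217 [233.8 222.4] (225, 214, 18, 18) ell [233.8 222.4] [16.6 16.8] xyz@.018 [0.449  0.1954 0.018 ]
top green A454 [252.3 175.6] (240, 164, 25, 25) ell [252.3 175.6] [23.9 24.2] xyz@.018 [0.5827 0.1431 0.018 ]
top blue A44 [290.4 172.6] (288, 163, 7, 20) ell [291.4 172.7] [ 6.3 17.4] xyz@.018 [0.5895 0.0336 0.018 ]
top blue A43 [310.  171.6] (307, 162, 6, 20) ell [309.  171.6] [ 6.  17.3] xyz@.018 [ 0.5915 -0.0229  0.018 ]
top yellow A56 [422.6 211.5] (418, 202, 10, 24) ell [422.2 210.3] [ 3.7 27.5] xyz@.018 [ 0.4703 -0.3419  0.018 ]
top red A152 [434.  141.3] (427, 134, 15, 15) ell [434.  141.3] [13.6 14.4] xyz@.018 [ 0.6755 -0.3861  0.018 ]
top red A40 [351.2 139.2] (349, 134, 6, 12) ell [351.2 138.9] [ 4.5 13.3] xyz@.018 [ 0.6856 -0.1445  0.018 ]
side green A848 [318.4 298.9] (301, 284, 36, 31) ell [318.4 298.9] [30.2 35.9] xyz@.018 [0.3328 0.2035 0.018 ]
side green A330 [281.7 276.5] (270, 268, 24, 19) ell [281.7 276.5] [17.9 23.6] xyz@.018 [0.4377 0.2071 0.018 
[... 1874 characters left out ...]
18 [ 0.0163 -0.5298  0.018 ]
side white A37 [607.5 209.4] (573, 198, 43, 18) ell [579.6 200.4] [26.8 69.9] xyz@.018 [-0.0269 -0.6297  0.018 ]
side white A28 [526.1 203.5] (522, 198, 9, 10) ell [525.8 203.5] [6.6 9.1] xyz@.018 [ 0.1547 -0.5014  0.018 ]
side white A22 [536.  189.2] (532, 180, 27, 29) ell [578.3 197.8] [32.1 93.6] xyz@.018 [ 0.1627 -0.6156  0.018 ]
side white A64 [201.2 157.9] (195, 155, 14, 7) ell [201.2 157.9] [ 6.3 13.6] xyz@.018 [ 1.0934 -0.0314  0.018 ]
side white A63 [219.5 151.8] (213, 149, 14, 7) ell [219.4 151.8] [ 6.2 13.4] xyz@.018 [ 1.0932 -0.1075  0.018 ]
side white A52 [236.8 145.7] (231, 143, 13, 7) ell [236.8 145.8] [ 5.9 11.8] xyz@.018 [ 1.0946 -0.1856  0.018 ]
```

View pics/topz.png

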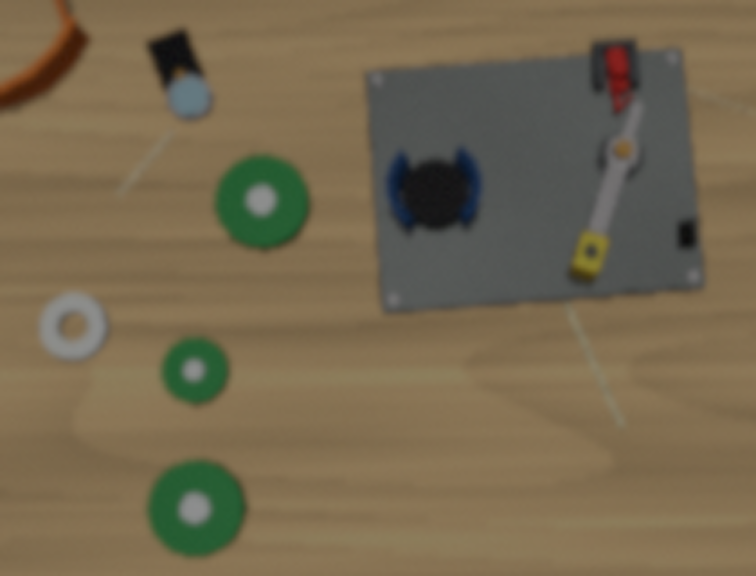

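View pics/sidez.png

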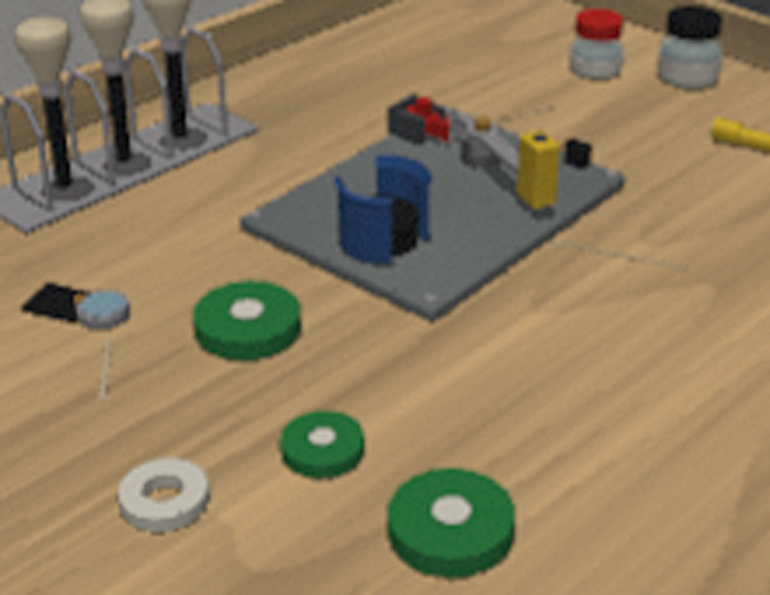

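```bash
cat > m2.py <<'E'
from h import *
mt=imaging.camera_model("top"); ms=imaging.camera_model("side")
def tri(a,b):
    e1,d1=ray(mt,[a]);e2,d2=ray(ms,[b]);d1=d1[0]/np.linalg.norm(d1);d2=d2[0]/np.linalg.norm(d2)
    A=np.c_[d1,-d2];s=np.linalg.lstsq(A,e2-e1,rcond=None)[0]
    p,q=e1+d1*s[0],e2+d2*s[1]; return (p+q)/2,np.linalg.norm(p-q)
t=lambda x,y:(x/3.6+180-.36,y/3.6+120-.36)
s=lambda x,y:(x/3.5+190-.36,y/3.5+150-.36)
for n,a,b in[("small",(194,370),(322,436)),("big1",(194,509),(451,510)),("big2",(262,200),(247,309)),("ring hole",(74,326),(162,489)),("screwBL",(393,299),(432,297)),("screwBR",(693,275),(618,181))]:
    print(n,np.round(tri(t(*a),s(*b)),4) if 0 else tri(t(*a),s(*b)))
for z in(0.012,0.02):
    C=onz(mt,[t(368,72),t(384,311),t(703,288),t(682,50)],z)
    print(z,np.round(C,4),np.linalg.norm(np.diff(C,axis=0),axis=1))
    SC=onz(mt,[t(377,79),t(393,299),t(693,275),t(673,59)],z); print(np.round(SC,4))
im=cv2.imread("pics/top0.png").astype(int)
g=cv2.cvtColor(cv2.imread("pics/top0.png"),cv2.COLOR_BGR2HSV)
M=((g[...,1]<60)&(g[...,2]>110)).astype(np.uint8)[190:230,185:218]
cs,_=cv2.findContours(M,cv2.RETR_EXTERNAL,cv2.CHAIN_APPROX_NONE);c=max(cs,key=cv2.contourArea)
e=cv2.fitEllipse(c);print("ring",np.array(e[0])+[185,190],e[1],onz(mt,[np.array(e[0])+[185,190]],0.018))
E
python3 m2.py
```

```text
small (array([0.4491572 , 0.19716117, 0.01172166]), np.float64(0.0007210201759658634))
big1 (array([0.34021377, 0.19557539, 0.01742769]), np.float64(0.000679365448374254))
big2 (array([0.5839332 , 0.14267551, 0.01666375]), np.float64(0.0008106063597583653))
ring hole (array([0.48649875, 0.29399645, 0.00854301]), np.float64(6.32175226423148e-05))
screwBL (array([0.50209226, 0.03853479, 0.01381901]), np.float64(0.0022492762074356096))
screwBR (array([ 0.5156494 , -0.2034425 ,  0.00532767]), np.float64(0.00839005331711698))
0.012 [[ 0.6893  0.0577  0.012 ]
 [ 0.4937  0.0466  0.012 ]
 [ 0.5077 -0.2079  0.012 ]
 [ 0.7034 -0.1981  0.012 ]] [0.1958436  0.25480371 0.19599774]
[[ 0.6833  0.0504  0.012 ]
 [ 0.5032  0.0393  0.012 ]
 [ 0.5183 -0.2002  0.012 ]
 [ 0.696  -0.1904  0.012 ]]
0.02 [[ 0.687   0.0572  0.02  ]
 [ 0.4928  0.0461  0.02  ]
 [ 0.5066 -0.2067  0.02  ]
 [ 0.7011 -0.1969  0.02  ]] [0.19454885 0.25311917 0.19470198]
[[ 0.6811  0.0499  0.02  ]
 [ 0.5022  0.0389  0.02  ]
 [ 0.5172 -0.1991  0.02  ]
 [ 0.6937 -0.1894  0.02  ]]
ring [199.84731579 210.17725563] (18.023300170898438, 18.844091415405273) [[0.48549282 0.2924775  0.018     ]]
```

Emit:
{"api": "carry_out", "payload": {"moves": [[-0.5, -0.42, 0, -0.1, 0.6], [-1, -0.84, 0, -0.2, 0.6], [-1, -0.84, 0, -0.3, 0.6], [-1, -0.84, 0, -0.4, 0.6], [-1, -0.84, 0, -0.5, 0.6], [-1, -0.84, 0, -0.6, 0.6], [-1, -0.84, 0, -0.7, 0.6], [-1, -0.84, 0, -0.8, 0.6], [-1, -0.84, 0, -0.863, 0.6], [-1, -0.84, 0, -0.863, 0.6]]}}

```text
clock: 1.15
eef_pos: [0.1875, -0.3629, 0.2561]
tool_rot: [1.0, 0.027, -0.0, -0.0]
ft_force: [0.5, -0.4, -0.1]
grip_width: 0.0681
```

Emit:
{"api": "carry_out", "payload": {"moves": [[0.4, -0.28, 0, 0, 0.6], [0.8, -0.56, 0, 0, 0.6], [0.965, -0.7, 0, 0, 0.6]]}}

```text
clock: 1.45
eef_pos: [0.2818, -0.2864, 0.2562]
tool_rot: [1.0, 0.026, 0.0, -0.0]
ft_force: [-0.1, -0.9, 0.3]
grip_width: 0.0683
```

Emit:
{"api": "carry_out", "payload": {"moves": [[0.4, -0.28, 0, 0, 0.6], [0.8, -0.56, 0, 0, 0.6], [0.965, -0.7, 0, 0, 0.6]]}}

```text
clock: 1.75
eef_pos: [0.375, -0.2107, 0.2562]
tool_rot: [1.0, 0.027, 0.001, -0.0]
ft_force: [-0.5, -0.7, -0.8]
grip_width: 0.0681
```

Emit:
{"api": "carry_out", "payload": {"moves": [[0.4, -0.28, 0, 0, 0.6], [0.8, -0.56, 0, 0, 0.6], [0.965, -0.7, 0, 0, 0.6]]}}

```text
clock: 2.05
eef_pos: [0.4678, -0.1353, 0.2559]
tool_rot: [1.0, 0.027, 0.0, -0.0]
ft_force: [0.5, 1.0, 0.5]
grip_width: 0.0684
```

Emit:
{"api": "carry_out", "payload": {"moves": [[0.4, -0.28, 0, 0, 0.6], [0.8, -0.56, 0, 0, 0.6], [0.965, -0.7, 0, 0, 0.6], [0.965, -0.7, 0, 0, 0.6], [0.965, -0.7, 0, 0, 0.6]]}}

```text
clock: 2.55
eef_pos: [0.5574, -0.0622, 0.2556]
tool_rot: [1.0, 0.027, -0.001, 0.0]
ft_force: [0.0, 0.7, 0.7]
grip_width: 0.0681
```

Run:
```python
from h import *
m,im=snap("wrist","w1.png"); o=bot.get_obs(); print(o['eef_pos'],o['tool_rot'],m['eye'],o['joint_pos'])
print(proj(m,[[.5841,.0039,.012],[.5841,.0039,.036],[.6124,-.1448,.057],[.5277,-.114,.076]]))
```

```text
[ 0.55702182 -0.06275073  0.25587571] [ 9.99648966e-01  2.64833932e-02 -7.53814822e-04  7.94288957e-05] [0.55482554 0.0129969  0.37317983] [-1.11999460e-01  3.63159978e-01  1.73191462e-01  1.38229908e+00
 -3.65455625e-04  1.40582414e+00]
[[348.19992418 122.16616111]
 [349.85053049 122.8069421 ]
 [364.50597661 249.55803859]
 [294.74041137 229.0675599 ]]
```

View pics/w1.png

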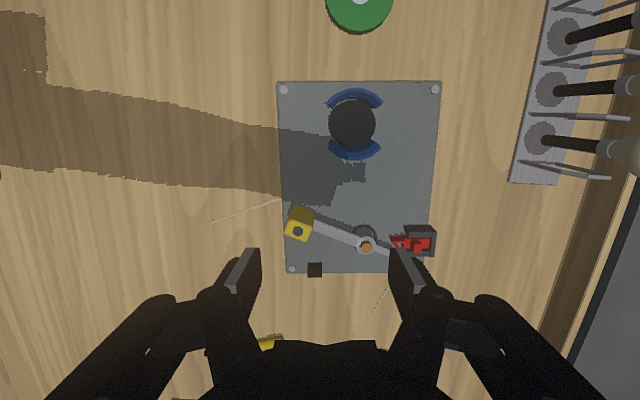

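```bash
cat > wp.py <<'E'
from h import *
im=cv2.imread("pics/w1.png"); m=imaging.camera_model("wrist")
hsv=cv2.cvtColor(im,cv2.COLOR_BGR2HSV)
roi=im[60:180,300:400]
M=(roi.max(2)<62).astype(np.uint8)
M=cv2.morphologyEx(M,cv2.MORPH_OPEN,np.ones((3,3),np.uint8))
cs,_=cv2.findContours(M,cv2.RETR_EXTERNAL,cv2.CHAIN_APPROX_NONE)
for c in cs:
    if cv2.contourArea(c)<200: continue
    e=cv2.fitEllipse(c); h=cv2.minEnclosingCircle(c)
    print("black",cv2.contourArea(c),np.array(e[0])+[300,60],e[1],onz(m,[np.array(e[0])+[300,60],np.array(h[0])+[300,60]],.036),h)
B=cv2.inRange(hsv,(100,120,30),(125,255,255)); B[:, :300]=0;B[:,400:]=0;B[200:]=0
cs,_=cv2.findContours(B,cv2.RETR_EXTERNAL,cv2.CHAIN_APPROX_NONE)
for c in cs:
    if cv2.contourArea(c)>50: print("blue",cv2.contourArea(c),cv2.boundingRect(c))
G=(hsv[...,1]<45).astype(np.uint8)*255; cv2.imwrite("pics/wg.png",cv2.resize(im[60:290,255:460],None,fx=3.5,fy=2.6*3.5/2.6)[:800,:718])
E
python3 wp.py; python3 -c "
import cv2
im=cv2.imread('pics/w1.png');cv2.imwrite('pics/wg.png',cv2.resize(im[70:285,260:450],None,fx=2.7,fy=2.7,interpolation=cv2.INTER_CUBIC))"
```

```text
black 1763.5 [352.12259293 122.99501038] (44.987186431884766, 50.699195861816406) [[0.58648444 0.00323427 0.036     ]
 [0.58801969 0.00387164 0.036     ]] ((53.5, 62.5), 26.239381790161133)
blue 389.5 (328, 142, 53, 18)
blue 94.0 (328, 89, 55, 15)
```

View pics/wg.png

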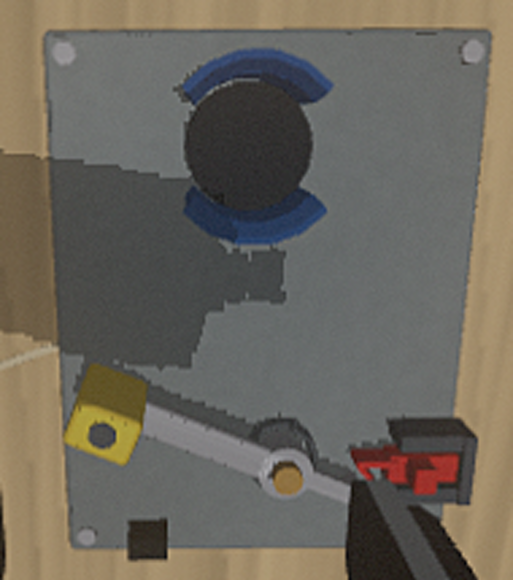

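```bash
cat > wp2.py <<'E'
from h import *
m=imaging.camera_model("wrist")
c=lambda *p:[(x/2.7+260-.3,y/2.7+70-.3) for x,y in p]
P=onz(m,c((45,31),(490,31),(71,548)),.012); print(np.round(P,4))
d=P[1]-P[0]; e=P[0]-P[2]; print(np.linalg.norm(d),np.linalg.norm(e),np.arctan2(d[1],d[0]),np.arctan2(-e[0],e[1]))
print("screws",np.round(onz(m,c((64,54),(473,51),(87,537)),.012),4))
print("spool",onz(m,c((248,146)),.036)[0])
print("blue outer ends y",np.round(onz(m,c((250,48),(250,244),(178,95),(332,86),(184,208),(327,210)),.069),4))
print("pivot",onz(m,c((287,478)),.066)[0],"block top hole",onz(m,c((101,434)),.076)[0])
ctr=(P[1]+P[2])/2; yaw=.055
Rz=lambda v:np.array([v[0]*np.cos(yaw)-v[1]*np.sin(yaw),v[0]*np.sin(yaw)+v[1]*np.cos(yaw)])
O=ctr[:2]-Rz((.01,-.02)); print("ctr",ctr,"O",O,"pocket",O+Rz((0,.06)),"pivot",O+Rz((.02,-.09)))
E
python3 wp2.py
```

```text
[[ 0.4953  0.0459  0.012 ]
 [ 0.6911  0.0572  0.012 ]
 [ 0.5102 -0.2112  0.012 ]]
0.19608240480423114 0.25751392963452097 0.05750682218541482 0.05771455439752361
screws [[ 0.5038  0.0368  0.012 ]
 [ 0.6848  0.0484  0.012 ]
 [ 0.5187 -0.204   0.012 ]]
spool [0.58589866 0.00233206 0.036     ]
blue outer ends y [[ 0.5808  0.0387  0.069 ]
 [ 0.5866 -0.0343  0.069 ]
 [ 0.555   0.0205  0.069 ]
 [ 0.6127  0.027   0.069 ]
 [ 0.5596 -0.0216  0.069 ]
 [ 0.6158 -0.0193  0.069 ]]
pivot [ 0.61186052 -0.13726677  0.066     ] block top hole [ 0.53002641 -0.11621564  0.076     ]
ctr [ 0.60062921 -0.07698742  0.012     ] O [ 0.58954489 -0.05756739] pocket [0.58624655 0.00234189] pivot [ 0.61446215 -0.14633185]
```

Emit:
{"api": "carry_out", "payload": {"moves": [[-0.14, -0.48, 0, 0, 0.6], [-0.28, -0.96, 0, 0, 0.6], [-0.28, -0.987, 0, 0, 0.6]]}}

```text
clock: 2.9
eef_pos: [0.5217, 0.0373, 0.2568]
tool_rot: [1.0, 0.029, -0.001, -0.001]
ft_force: [-0.0, -0.8, -0.5]
grip_width: 0.0684
```

Emit:
{"api": "carry_out", "payload": {"moves": [[-0.14, -0.48, 0, 0, 0.6], [-0.28, -0.96, 0, 0, 0.6], [-0.28, -0.987, 0, 0, 0.6]]}}

```text
clock: 3.2
eef_pos: [0.4891, 0.1342, 0.2568]
tool_rot: [1.0, 0.029, -0.0, -0.001]
ft_force: [0.1, -0.4, -0.3]
grip_width: 0.0682
```

Emit:
{"api": "carry_out", "payload": {"moves": [[-0.14, -0.48, 0, 0, 0.6], [-0.28, -0.96, 0, 0, 0.6], [-0.28, -0.987, 0, 0, 0.6], [-0.28, -0.987, 0, 0, 0.6], [-0.28, -0.987, 0, 0, 0.6]]}}

```text
clock: 3.7
eef_pos: [0.4583, 0.2268, 0.2564]
tool_rot: [1.0, 0.026, 0.0, 0.0]
ft_force: [-0.1, -0.2, -0.1]
grip_width: 0.0682
```

```bash
cat > rg.py <<'E'
from h import *
import sys
m,im=snap("wrist",sys.argv[1]); o=bot.get_obs(); print(o['eef_pos'],o['tool_rot'],o['clock'])
hsv=cv2.cvtColor(im,cv2.COLOR_RGB2HSV)
for n,M in(("white",cv2.inRange(hsv,(0,0,120),(180,50,255))),("green",cv2.inRange(hsv,(50,100,30),(85,255,255)))):
    cs,_=cv2.findContours(M,cv2.RETR_EXTERNAL,cv2.CHAIN_APPROX_NONE)
    for c in cs:
        A=cv2.contourArea(c)
        if A<150 or (n=="white" and A>6000): continue
        e=cv2.fitEllipse(c)
        p=onz(m,[e[0]],.012)[0]
        q=onz(m,c.reshape(-1,2),.012); (qc,r)=cv2.minEnclosingCircle(q[:,:2].astype(np.float32)*1000)
        print(n,A,np.round(e[0],1),np.round(e[1],1),"@.012",np.round(p,4),"encl",np.round(qc,1),round(2*r,1))
E
python3 rg.py w2.png
```

```text
[0.45836342 0.22665903 0.25638747] [9.99667454e-01 2.57848297e-02 1.07713268e-04 3.34301174e-04] 3.75
white 187.5 [561.1 316. ] [16.2 26.4] @.012 [0.8506 0.0168 0.012 ] encl [844.9  11.5] 61.4
white 969.5 [ 72.1 332.1] [43.7 53.5] @.012 [ 0.0583 -0.0576  0.012 ] encl [ 43.5 -48.6] 138.8
white 156.5 [575.6 282.6] [11.8 26.4] @.012 [0.8538 0.0788 0.012 ] encl [846.8  75.1] 51.4
white 184.0 [412.8 239.8] [14.5 16.3] @.012 [0.5884 0.1394 0.012 ] encl [588.3 139.4] 23.9
white 1139.5 [569. 264.] [ 36.5 122.4] @.012 [0.8317 0.1104 0.012 ] encl [835.2  88.2] 193.2
white 303.5 [480.4 199.5] [22.  24.2] @.012 [0.6719 0.2029 0.012 ] encl [672.8 202.3] 36.1
white 1427.0 [349.9 121.6] [41.8 43.6] @.012 [0.4877 0.2936 0.012 ] encl [487.6 292.9] 53.3
green 1725.0 [413.4 236.2] [44.2 53.9] @.012 [0.5883 0.145  0.012 ] encl [587.7 140.8] 77.0
green 1113.5 [316.8 195.5] [36.9 38.6] @.012 [0.4512 0.1969 0.012 ] encl [451. 197.] 53.6
green 2334.0 [234.2 193.8] [51.8 57.4] @.012 [0.3416 0.1936 0.012 ] encl [341.9 192.3] 76.4
```

View pics/w2.png

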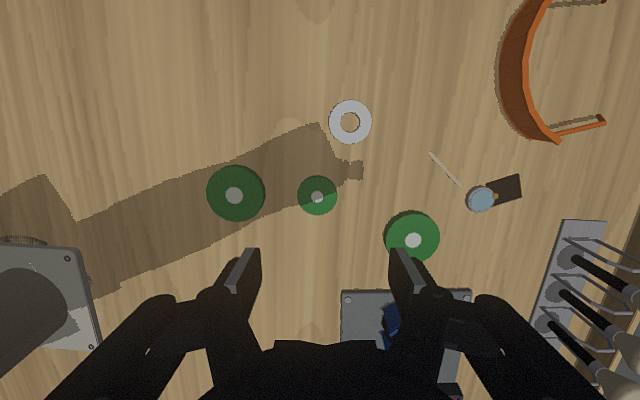

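Emit:
{"api": "carry_out", "payload": {"moves": [[0.164, -0.325, 0.3, 0, 0.6], [0.328, -0.649, 0.7, 0, 0.6], [0.328, -0.649, 1, 0, 0.6]]}}

```text
clock: 4.05
eef_pos: [0.4895, 0.2962, 0.1551]
tool_rot: [1.0, 0.027, 0.001, -0.001]
ft_force: [-0.9, -0.2, -0.6]
grip_width: 0.0684
```

Emit:
{"api": "carry_out", "payload": {"moves": [[0, 0, 0.4, 0, 0.6], [0, 0, 0.8, 0, 0.6], [0, 0, 1, 0, 0.6], [0, 0, 1, 0, 0.6], [0, 0, 1, 0, 0.6]]}}

```text
clock: 4.55
eef_pos: [0.4878, 0.2939, 0.0566]
tool_rot: [1.0, 0.026, -0.0, 0.0]
ft_force: [0.1, 0.7, 0.1]
grip_width: 0.0682
```

```bash
python3 rg.py w3.png
```

```text
[0.48850854 0.2946689  0.05773518] [ 9.99653357e-01  2.63020158e-02  1.05825844e-03 -4.99437368e-04] 4.6
white 678.0 [317.7 241. ] [71.4 81.2] @.012 [0.485  0.2925 0.012 ] encl [489.1 297.6] 51.1
green 805.5 [454.8 385.5] [24.  44.9] @.012 [0.5971 0.1739 0.012 ] encl [600.7 175.1] 49.0
green 922.5 [271.4 332.8] [29.5 48.3] @.012 [0.4555 0.2193 0.012 ] encl [457.3 219.8] 38.3
green 2105.0 [ 97.1 327.1] [33.6 90.6] @.012 [0.328  0.2146 0.012 ] encl [333.4 207. ] 88.2
```

View pics/w3.png

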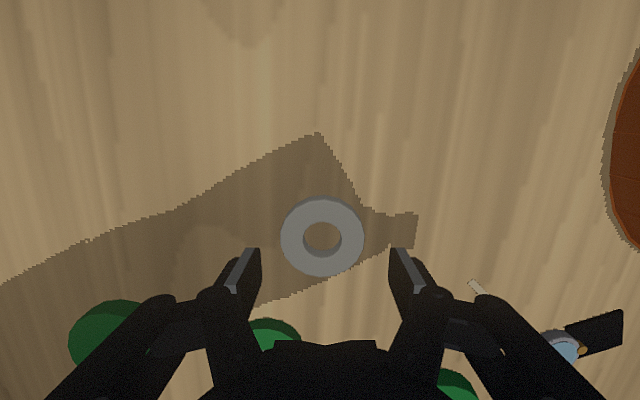

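Run:
```python
from h import *
P=[];
for i in range(6): P.append(bot.get_obs()['eef_pos'])
print(np.round(P,4))
m=imaging.camera_model("wrist");o=bot.get_obs()
print(onz(m,[(322,236)],.012), proj(m,[[*o['eef_pos'][:2],.012]]),o['eef_pos'])
```

```text
[[0.4885 0.2947 0.0577]
 [0.4885 0.2947 0.0577]
 [0.4885 0.2947 0.0577]
 [0.4885 0.2947 0.0577]
 [0.4885 0.2947 0.0577]
 [0.4885 0.2947 0.0577]]
[[0.48832829 0.29638927 0.012     ]] [[322.14958372 238.52490273]] [0.48850854 0.2946689  0.05773518]
```

Emit:
{"api": "carry_out", "payload": {"moves": [[0, -0.012, 0.2, 0, 0.6], [0, -0.012, 0.31, 0, 0.6], [0, -0.012, 0.31, 0, 0.6], [0, -0.012, 0.31, 0, -1], [0, -0.012, 0.31, 0, -1], [0, -0.012, 0.31, 0, -1], [0, -0.012, 0.31, 0, -1], [0, -0.012, 0.31, 0, -1], [0, -0.012, 0.31, 0, -1]]}}

```text
clock: 5.5
eef_pos: [0.4876, 0.2967, 0.0271]
tool_rot: [1.0, 0.027, 0.001, -0.0]
ft_force: [-1.0, -0.6, 5.0]
grip_width: 0.0504
```

Emit:
{"api": "carry_out", "payload": {"moves": [[0, 0, -0.4, 0, -1], [0, 0, -0.8, 0, -1], [0, 0, -1, 0, -1], [0, 0, -1, 0, -1]]}}

```text
clock: 5.9
eef_pos: [0.4895, 0.298, 0.1299]
tool_rot: [1.0, 0.027, 0.004, -0.002]
ft_force: [0.5, 0.2, -0.0]
grip_width: 0.0506
```

```bash
python3 rg.py w4.png
python3 - <<'E'
from h import *
snap("side","s4.png")
E
```

```text
[0.48817617 0.29721197 0.12748902] [ 0.99962328  0.02732827  0.00220687 -0.00126419] 5.95
white 280.0 [628.1 350.5] [18.4 29.9] @.012 [0.8491 0.1403 0.012 ] encl [843.5 135.6] 54.1
white 740.5 [609.2 364.9] [ 43.  100.7] @.012 [0.833  0.1195 0.012 ] encl [822.5 143.5] 87.5
green 380.5 [430.6 356.1] [17.9 33. ] @.012 [0.6149 0.1331 0.012 ] encl [607.7 129.8] 45.0
green 580.0 [282.5 306.3] [33.2 37.9] @.012 [0.4563 0.1905 0.012 ] encl [452.9 193.9] 48.1
green 2468.5 [164.2 286.1] [53.6 80.3] @.012 [0.3413 0.2068 0.012 ] encl [342.6 196.3] 87.9
```

View pics/w4.png

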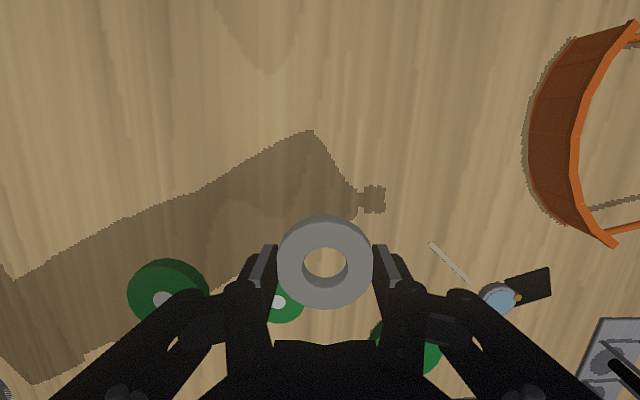

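View pics/s4.png

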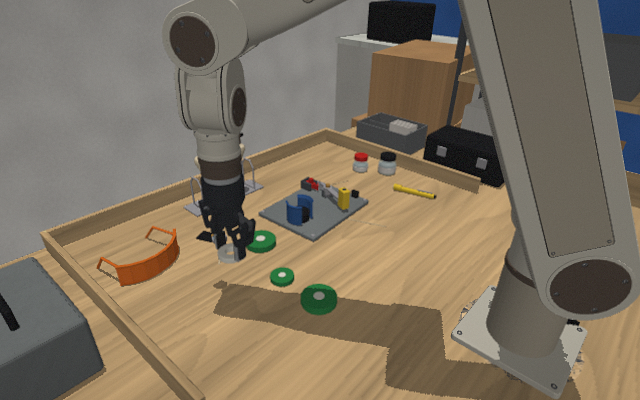

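```bash
cat > held.py <<'E'
from h import *
m=imaging.camera_model("wrist");o=bot.get_obs()
im=cv2.imread("pics/w4.png").astype(int)[200:325,270:380]
M=((im.max(2)-im.min(2)<25)&(im.max(2)>85)).astype(np.uint8)
cv2.imwrite("pics/m4.png",cv2.resize(M*255,None,fx=5,fy=4)) 
cs,h=cv2.findContours(M,cv2.RETR_CCOMP,cv2.CHAIN_APPROX_NONE)
for c in cs:
    if cv2.contourArea(c)<100: continue
    e=cv2.fitEllipse(c); ctr=np.array(e[0])+[270,200]
    q=onz(m,c.reshape(-1,2)+[270,200],.1125)
    print(cv2.contourArea(c),ctr,e[1],onz(m,[ctr],.1125)[0]-o['eef_pos'],q.min(0),q.max(0))
print(o['eef_pos'])
E
python3 held.py; python3 -c "
import cv2
im=cv2.imread('pics/w4.png');cv2.imwrite('pics/w4z.png',cv2.resize(im[190:340,220:430],None,fx=3.5,fy=3.5,interpolation=cv2.INTER_CUBIC))"
```

```text
136.5 [278.12786293 301.74254608] (13.21654224395752, 13.993931770324707) [-0.02262559 -0.02408165 -0.01315742] [0.46045402 0.26817737 0.1125    ] [0.46812713 0.2767939  0.1125    ]
7187.0 [324.42580032 262.18543625] (94.35639953613281, 97.03366088867188) [ 0.00125699  0.00162339 -0.01315742] [0.4637091 0.2689277 0.1125   ] [0.51356617 0.32423154 0.1125    ]
1125.0 [324.74019623 262.46835327] (31.64818000793457, 46.55072021484375) [ 0.00142853  0.00146733 -0.01315742] [0.47665589 0.2880502  0.1125    ] [0.50080872 0.30748361 0.1125    ]
[0.48699049 0.29650301 0.12565742]
```

View pics/w4z.png

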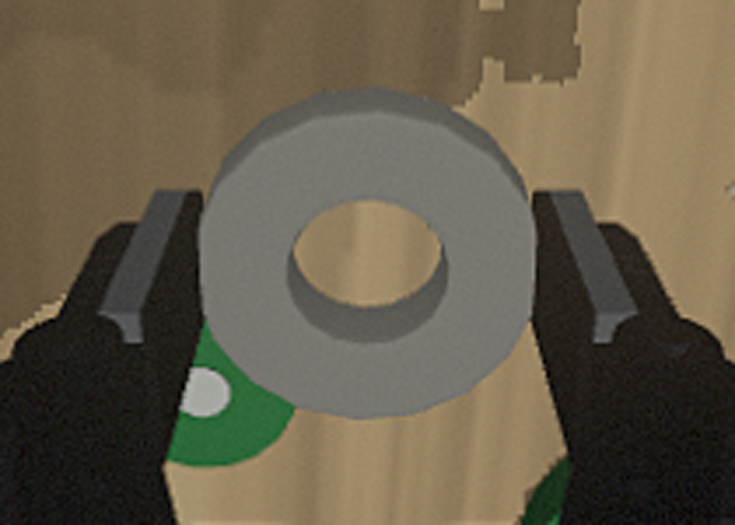

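Emit:
{"api": "carry_out", "payload": {"moves": [[0.13, 0.4, 0, 0, -1], [0.27, 0.8, 0, 0, -1], [0.272, 0.995, 0, 0, -1]]}}

```text
clock: 6.3
eef_pos: [0.5195, 0.1956, 0.1231]
tool_rot: [1.0, 0.026, -0.001, 0.001]
ft_force: [-0.1, 1.0, 0.2]
grip_width: 0.0506
```

Emit:
{"api": "carry_out", "payload": {"moves": [[0.13, 0.4, 0, 0, -1], [0.27, 0.8, 0, 0, -1], [0.272, 0.995, 0, 0, -1]]}}

```text
clock: 6.6
eef_pos: [0.5522, 0.0974, 0.1231]
tool_rot: [1.0, 0.026, -0.001, 0.001]
ft_force: [0.8, 0.9, -1.1]
grip_width: 0.0512
```

Emit:
{"api": "carry_out", "payload": {"moves": [[0.13, 0.4, 0, 0, -1], [0.27, 0.8, 0.1, 0, -1], [0.272, 0.995, 0.1, 0, -1], [0.272, 0.995, 0.1, 0, -1], [0.272, 0.995, 0.1, 0, -1], [0.272, 0.995, 0.1, 0, -1]]}}

```text
clock: 7.2
eef_pos: [0.5838, 0.0038, 0.1144]
tool_rot: [1.0, 0.028, -0.001, -0.0]
ft_force: [-0.5, 0.3, -0.2]
grip_width: 0.0505
```

```bash
python3 rg.py w5.png;  python3 - <<'E'
from h import *
im=cv2.imread('pics/w5.png');cv2.imwrite('pics/w5z.png',cv2.resize(im[150:340,220:430],None,fx=3.5,fy=3.1,interpolation=cv2.INTER_CUBIC))
m,im=snap("side","s5.png")
cv2.imwrite('pics/s5z.png',cv2.resize(im[130:250,220:390,::-1],None,fx=4.4,fy=4.4,interpolation=cv2.INTER_CUBIC))
o=bot.get_obs();print(o['eef_pos'],o['clock'],o['joint_pos'])
E
```

```text
[0.58405003 0.00399974 0.11472737] [ 9.99603399e-01  2.81542900e-02 -5.90856572e-04 -1.75351888e-04] 7.25
white 411.0 [610.6 266.7] [16.1 45.8] @.012 [ 0.8519 -0.0376  0.012 ] encl [844.2 -40.5] 51.7
white 253.0 [631.1 217.3] [15.3 26.6] @.012 [0.8532 0.0111 0.012 ] encl [851.7  10.2] 35.7
white 4075.0 [610.3 177.2] [ 56.  270.5] @.012 [0.8198 0.0448 0.012 ] encl [832.7  56.9] 235.8
white 943.0 [337.   16.1] [34.2 35.3] @.012 [0.5858 0.1436 0.012 ] encl [585.8 143.9] 23.6
green 5848.5 [336.7  33. ] [ 79.9 117.5] @.012 [0.5863 0.133  0.012 ] encl [585.8 143.1] 77.1
[0.58422334 0.00404215 0.11499717] 7.3 [6.81578887e-03 4.99436756e-01 4.55190779e-03 1.07659575e+00
 2.15965552e-04 1.52114925e+00]
```

View pics/w5z.png

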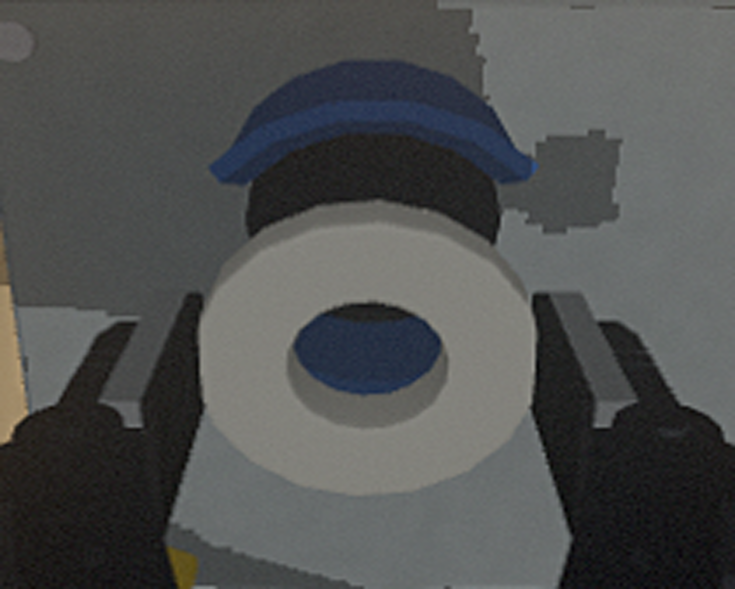

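View pics/s5z.png

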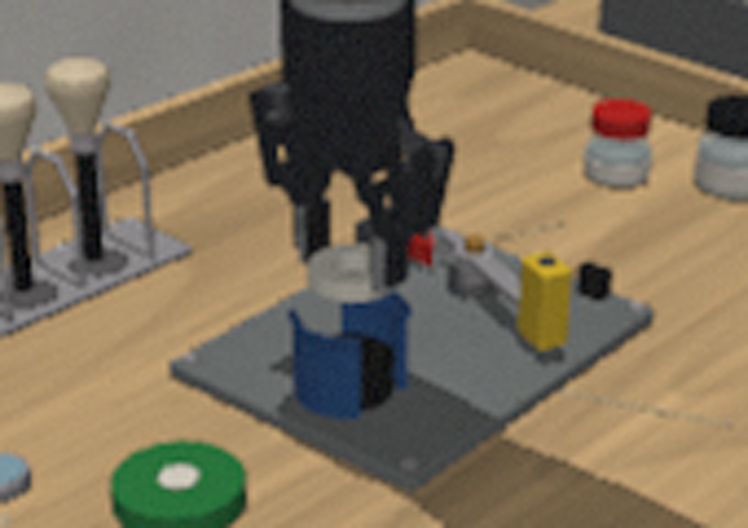

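Run:
```python
from h import *
m=imaging.camera_model("wrist");o=bot.get_obs()
c=lambda *p:[(x/3.5+220-.36,y/3.1+150-.36) for x,y in p]
print(o['eef_pos'])
w=onz(m,c((210,168),(536,170),(373,60)),.069);print("wall ends/outer",w,w[:2].mean(0))
s=onz(m,c((246,222),(499,222)),.036);print("spool",s,s.mean(0))
r=onz(m,c((200,340),(535,340),(368,222),(368,494)),.0995);print("ring",r,r[:2].mean(0),r[2:].mean(0))
h=onz(m,c((291,350),(446,350),(368,428)),.0995);print("hole",h)
ring=[o['eef_pos'][0],o['eef_pos'][1],.0995]
```

```text
[0.58422334 0.00404215 0.11499717]
wall ends/outer [[0.5572087  0.02527044 0.069     ]
 [0.61352126 0.02804862 0.069     ]
 [0.58409248 0.04813029 0.069     ]] [0.58536498 0.02665953 0.069     ]
spool [[0.56009895 0.00125999 0.036     ]
 [0.61358934 0.00428562 0.036     ]] [0.58684414 0.00277281 0.036     ]
ring [[ 0.56044091  0.00457883  0.0995    ]
 [ 0.61066403  0.0074165   0.0995    ]
 [ 0.58440319  0.02741736  0.0995    ]
 [ 0.58740493 -0.02521202  0.0995    ]] [0.58555247 0.00599766 0.0995    ] [0.58590406 0.00110267 0.0995    ]
hole [[ 0.57415364  0.00347424  0.0995    ]
 [ 0.59746095  0.00479045  0.0995    ]
 [ 0.5866111  -0.0112953   0.0995    ]]
```

Emit:
{"api": "carry_out", "payload": {"moves": [[0.01, 0, 0.1, 0, -1], [0.01, 0, 0.2, 0, -1], [0.01, 0, 0.3, 0, -1], [0.01, 0, 0.38, 0, -1], [0.01, 0, 0.38, 0, -1]]}}

```text
clock: 7.8
eef_pos: [0.5848, 0.0052, 0.0757]
tool_rot: [1.0, 0.028, -0.001, -0.002]
ft_force: [0.0, 6.1, -2.5]
grip_width: 0.0507
```

Run:
```python
from h import *
m,im=snap("wrist","w6.png");cv2.imwrite('pics/w6z.png',cv2.resize(im[150:340,220:430,::-1],None,fx=3.5,fy=3.1,interpolation=cv2.INTER_CUBIC))
m,im=snap("side","s6.png")
cv2.imwrite('pics/s6z.png',cv2.resize(im[130:250,220:390,::-1],None,fx=4.4,fy=4.4,interpolation=cv2.INTER_CUBIC))
o=bot.get_obs();print(o['eef_pos'],o['clock'],o['ft_force'],o['ft_torque'],o['grip_width'])
```

```text
[0.58478432 0.00517814 0.07571125] 7.9 [ 1.43074495  5.13045739 -2.24253394] [ 1.24413997 -0.08169033  0.00145027] 0.05060697316460341
```

View pics/w6z.png

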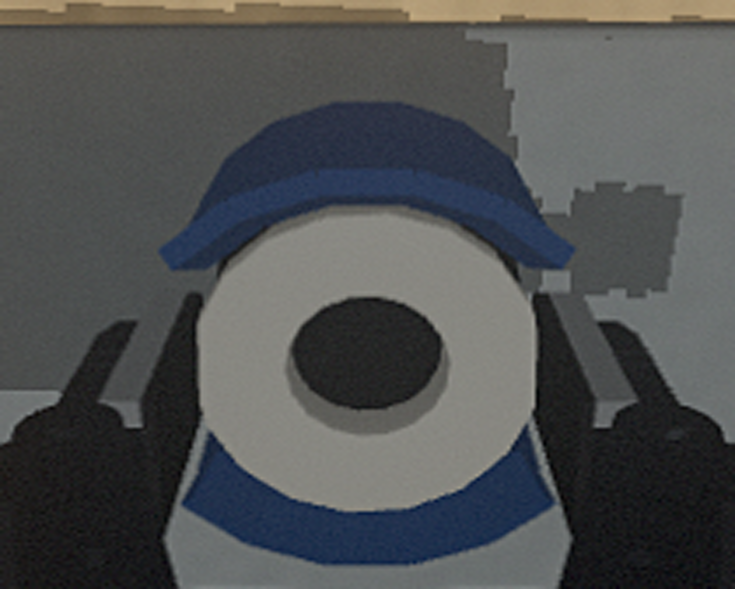

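View pics/s6z.png

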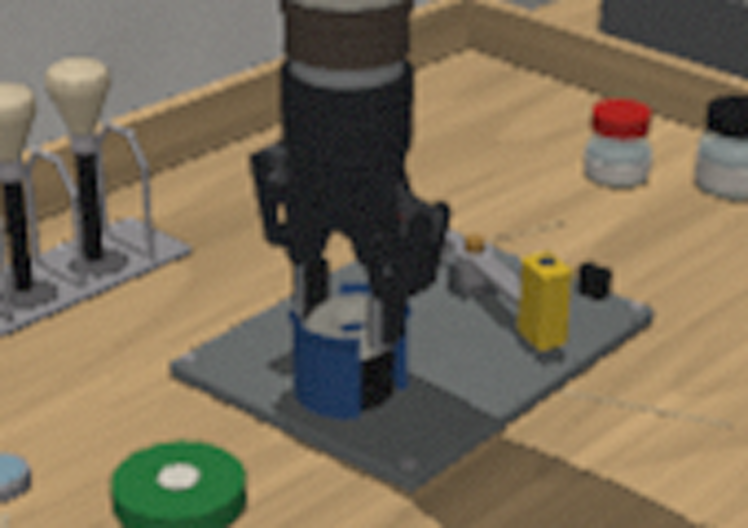

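Emit:
{"api": "carry_out", "payload": {"moves": [[0, -0.012, 0, 0, -1], [0, -0.012, 0.06, 0, -1], [0, -0.012, 0.13, 0, -1], [0, -0.012, 0.13, 0, -1], [0, -0.012, 0.13, 0, -1]]}}

```text
clock: 8.4
eef_pos: [0.5851, 0.005, 0.0639]
tool_rot: [1.0, 0.028, -0.0, -0.001]
ft_force: [-0.2, 4.9, 0.4]
grip_width: 0.0507
```

Run:
```python
from h import *
m,im=snap("wrist","w7.png");cv2.imwrite('pics/w7z.png',cv2.resize(im[150:340,220:430,::-1],None,fx=3.5,fy=3.1,interpolation=cv2.INTER_CUBIC))
o=bot.get_obs();print(o['eef_pos'],o['clock'],o['ft_force'],o['ft_torque'],o['grip_width'])
```

```text
[0.58512124 0.00500554 0.06391821] 8.45 [-0.25394081  5.07625482  0.85461225] [ 1.31701628  0.23500571 -0.03563103] 0.050596328967261406
```

View pics/w7z.png

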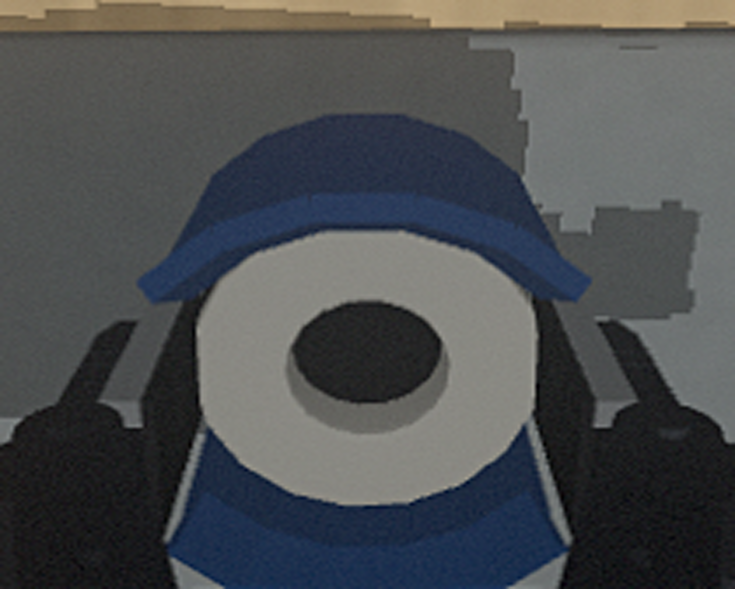

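Emit:
{"api": "carry_out", "payload": {"moves": [[0, -0.005, 0.02, 0, -1], [0, -0.005, 0.02, 0, -1], [0, -0.005, 0.02, 0, 0.6], [0, -0.005, 0.02, 0, 0.6], [0, -0.005, 0.02, 0, 0.6], [0, -0.005, 0.02, 0, 0.6]]}}

```text
clock: 9.05
eef_pos: [0.5855, 0.004, 0.0619]
tool_rot: [1.0, 0.027, -0.0, 0.0]
ft_force: [-1.1, 0.7, 0.1]
grip_width: 0.0683
```

Emit:
{"api": "carry_out", "payload": {"moves": [[0, 0, -0.1, 0, 0.6], [0, 0, -0.3, 0, 0.6], [0, 0, -0.7, 0, 0.6], [0, 0, -1, 0, 0.6], [0, 0, -1, 0, 0.6]]}}

```text
clock: 9.55
eef_pos: [0.589, 0.0044, 0.1685]
tool_rot: [1.0, 0.027, 0.006, 0.0]
ft_force: [1.0, 0.7, -0.0]
grip_width: 0.0685
```

Run:
```python
from h import *
m,im=snap("wrist","w8.png");cv2.imwrite('pics/w8z.png',cv2.resize(im[110:340,220:430,::-1],None,fx=3.5,fy=2.6,interpolation=cv2.INTER_CUBIC))
m,im=snap("side","s8.png")
cv2.imwrite('pics/s8z.png',cv2.resize(im[130:250,220:390,::-1],None,fx=4.4,fy=4.4,interpolation=cv2.INTER_CUBIC))
o=bot.get_obs();print(o['eef_pos'],o['clock'],o['ft_force'],o['ft_torque'],o['grip_width'])
```

```text
[0.58627011 0.00440323 0.16385344] 9.65 [-0.44071838 -0.30022768  0.56370469] [ 0.0054456  -0.00899934  0.00738006] 0.06851065464940331
```

View pics/w8z.png

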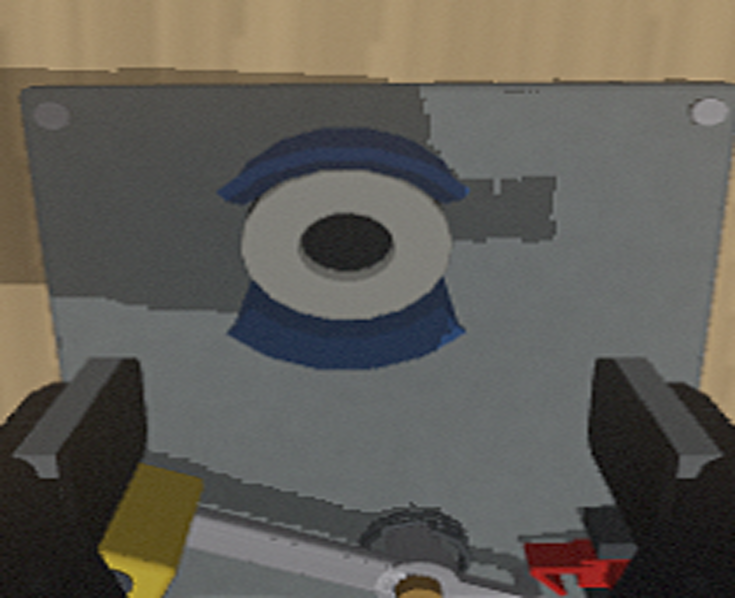

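View pics/s8z.png

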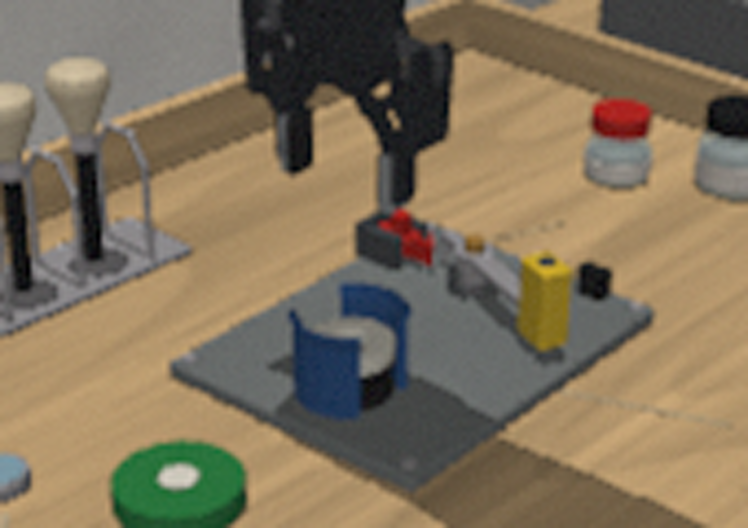

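Emit:
{"api": "carry_out", "payload": {"moves": [[-0.21, -0.34, 0, 0, 0.6], [-0.415, -0.677, 0, 0, 0.6], [-0.415, -0.677, 0, 0, 0.6]]}}

```text
clock: 9.95
eef_pos: [0.5365, 0.0725, 0.1607]
tool_rot: [1.0, 0.029, -0.003, -0.0]
ft_force: [0.1, -0.7, -0.5]
grip_width: 0.0684
```

Emit:
{"api": "carry_out", "payload": {"moves": [[-0.21, -0.34, 0, 0, 0.6], [-0.415, -0.677, 0, 0, 0.6], [-0.415, -0.677, 0, 0, 0.6]]}}

```text
clock: 10.25
eef_pos: [0.4921, 0.1374, 0.161]
tool_rot: [1.0, 0.03, -0.002, -0.0]
ft_force: [0.9, -0.5, -0.5]
grip_width: 0.0684
```

Emit:
{"api": "carry_out", "payload": {"moves": [[-0.21, -0.34, 0.2, 0, 0.6], [-0.415, -0.677, 0.5, 0, 0.6], [-0.415, -0.677, 0.9, 0, 0.6], [-0.415, -0.677, 1, 0, 0.6], [-0.415, -0.677, 1, 0, 0.6], [-0.415, -0.677, 1, 0, 0.6]]}}

```text
clock: 10.85
eef_pos: [0.4514, 0.2, 0.0631]
tool_rot: [1.0, 0.027, 0.0, -0.0]
ft_force: [-0.4, 0.4, 0.3]
grip_width: 0.0683
```

```bash
python3 rg.py w9.png
python3 - <<'E'
from h import *
m=imaging.camera_model("wrist");o=bot.get_obs()
print(proj(m,[[*o['eef_pos'][:2],.012]]),o['eef_pos'])
E
```

```text
[0.45195503 0.20025702 0.06367212] [ 9.99649026e-01  2.64597517e-02  1.23918101e-03 -4.13287107e-04] 10.9
white 373.5 [321.1 240.5] [20.7 23.1] @.012 [0.4509 0.1961 0.012 ] encl [450.9 195.8] 15.5
white 788.5 [150.6 238.2] [28.3 35.5] @.012 [0.3386 0.1914 0.012 ] encl [338.6 191.1] 23.0
white 155.5 [635.4 244.2] [34.2 47.5] @.012 [0.6699 0.2029 0.012 ] encl [670.2 202.9] 35.9
green 3690.5 [510.9 295.1] [ 58.9 105.9] @.012 [0.5882 0.1598 0.012 ] encl [586.3 145.6] 90.7
green 4695.0 [321.  237.1] [75.8 80.2] @.012 [0.4507 0.1985 0.012 ] encl [450.4 197.9] 55.6
green 9927.5 [155.4 234.3] [100.8 126.4] @.012 [0.3423 0.1944 0.012 ] encl [343.  193.6] 85.2
[[322.13713395 234.62290849]] [0.45195503 0.20025702 0.06367212]
```

View pics/w9.png

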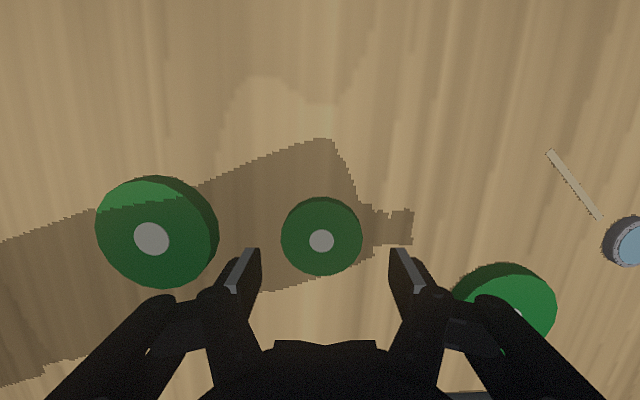

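Emit:
{"api": "carry_out", "payload": {"moves": [[0, 0.036, 0.2, 0, 0.6], [0, 0.036, 0.37, 0, 0.6], [0, 0.036, 0.37, 0, 0.6], [0, 0.036, 0.37, 0, -1], [0, 0.036, 0.37, 0, -1], [0, 0.036, 0.37, 0, -1], [0, 0.036, 0.37, 0, -1], [0, 0.036, 0.37, 0, -1], [0, 0.036, 0.37, 0, -1]]}}

```text
clock: 11.8
eef_pos: [0.4517, 0.1971, 0.0274]
tool_rot: [1.0, 0.027, 0.002, -0.0]
ft_force: [-0.6, -1.5, 6.7]
grip_width: 0.0512
```

Emit:
{"api": "carry_out", "payload": {"moves": [[0, 0, -0.4, 0, -1], [0, 0, -0.8, 0, -1], [0, 0, -1, 0, -1], [0, 0, -1, 0, -1], [0, 0, -1, 0, -1]]}}

```text
clock: 12.3
eef_pos: [0.4508, 0.1971, 0.1262]
tool_rot: [1.0, 0.027, 0.001, -0.0]
ft_force: [-0.0, 0.0, -0.9]
grip_width: 0.0507
```

```bash
python3 rg.py w10.png
python3 - <<'E'
from h import *
m=imaging.camera_model("wrist");o=bot.get_obs()
im=cv2.imread("pics/w10.png")
hsv=cv2.cvtColor(im,cv2.COLOR_BGR2HSV)
M=cv2.inRange(hsv,(0,0,90),(180,60,255))[200:320,280:370]
cs,_=cv2.findContours(M,cv2.RETR_EXTERNAL,cv2.CHAIN_APPROX_NONE)
for c in cs:
    if cv2.contourArea(c)>150:
        e=cv2.fitEllipse(c);uv=np.array(e[0])+[280,200];print(uv,e[1],onz(m,[uv],o['eef_pos'][2]-.0134)[0]-o['eef_pos'])
print(o['eef_pos'],o['grip_width'])
E
```

```text
[0.45000554 0.19678424 0.12512676] [ 9.99627839e-01  2.72795662e-02 -8.76008058e-05  1.57855508e-05] 12.35
white 428.5 [  7.  386.6] [16.1 47.3] @.012 [ 0.0858 -0.0516  0.012 ] encl [ 81.3 -41.4] 74.2
white 461.0 [628.9 369.4] [27.7 78. ] @.012 [0.8163 0.0155 0.012 ] encl [813.5  23.4] 111.5
white 397.5 [466.4 271.2] [20.4 25. ] @.012 [0.5894 0.1388 0.012 ] encl [589.5 138.7] 24.1
white 572.0 [324.6 263.8] [25.  29.2] @.012 [0.4557 0.1404 0.012 ] encl [455.7 140.2] 27.4
white 188.5 [568.9 211.2] [30.4 39.3] @.012 [0.6718 0.203  0.012 ] encl [671.7 202.7] 36.3
white 462.0 [194.  203.9] [22.8 26. ] @.012 [0.3401 0.192  0.012 ] encl [340.1 191.8] 22.6
green 4032.5 [465.  265.3] [62.  86.5] @.012 [0.5868 0.145  0.012 ] encl [585.  140.6] 84.1
green 7201.5 [324.3 258.4] [93.7 98.4] @.012 [0.4551 0.146  0.012 ] encl [455.5 144. ] 98.4
green 5761.5 [195.9 201.6] [80.1 93.2] @.012 [0.3419 0.1942 0.012 ] encl [343.1 192.7] 81.8
[324.52994919 263.77829742] (27.002674102783203, 29.677108764648438) [ 0.00133589  0.00054819 -0.0134    ]
[0.45000554 0.19678424 0.12512676] 0.050776181722076624
```

View pics/w10.png

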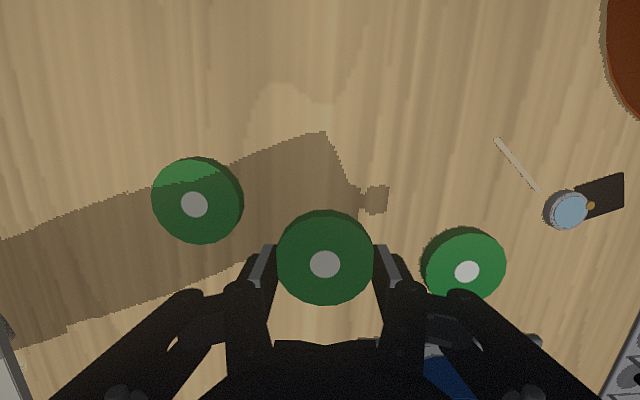

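Emit:
{"api": "carry_out", "payload": {"moves": [[0.21, 0.33, 0, 0, -1], [0.415, 0.667, 0, 0, -1], [0.415, 0.667, 0, 0, -1]]}}

```text
clock: 12.65
eef_pos: [0.4968, 0.1294, 0.1238]
tool_rot: [1.0, 0.025, -0.0, 0.001]
ft_force: [0.0, 0.8, -0.4]
grip_width: 0.0506
```

Emit:
{"api": "carry_out", "payload": {"moves": [[0.21, 0.33, 0, 0, -1], [0.415, 0.667, 0, 0, -1], [0.415, 0.667, 0, 0, -1]]}}

```text
clock: 12.95
eef_pos: [0.5419, 0.0652, 0.1238]
tool_rot: [1.0, 0.025, -0.0, 0.001]
ft_force: [-0.1, 0.3, -0.7]
grip_width: 0.0512
```

Emit:
{"api": "carry_out", "payload": {"moves": [[0.21, 0.33, 0, 0, -1], [0.415, 0.667, 0, 0, -1], [0.415, 0.667, 0, 0, -1], [0.415, 0.667, 0.15, 0, -1], [0.415, 0.667, 0.2, 0, -1], [0.415, 0.667, 0.2, 0, -1]]}}

```text
clock: 13.55
eef_pos: [0.5834, 0.0049, 0.1033]
tool_rot: [1.0, 0.028, -0.002, -0.0]
ft_force: [0.7, -0.2, -0.3]
grip_width: 0.0508
```

Run:
```python
from h import *
m,im=snap("wrist","w11.png");cv2.imwrite('pics/w11z.png',cv2.resize(im[150:340,220:430,::-1],None,fx=3.5,fy=3.1,interpolation=cv2.INTER_CUBIC))
o=bot.get_obs();print(o['eef_pos'],o['clock'],o['ft_force'],o['ft_torque'],o['grip_width'])
```

```text
[0.58420415 0.00486107 0.1042769 ] 13.6 [-0.00477624  0.23781135 -0.35199975] [-0.00704163 -0.0389702   0.03758054] 0.05075990818866206
```

View pics/w11z.png

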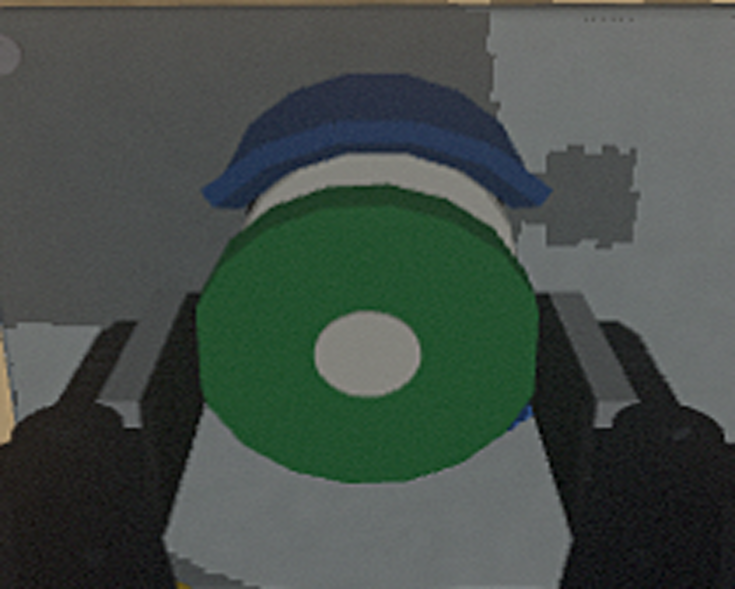

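Emit:
{"api": "carry_out", "payload": {"moves": [[0.008, 0, 0.06, 0, -1], [0.008, 0, 0.12, 0, -1], [0.008, 0, 0.18, 0, -1], [0.008, 0, 0.22, 0, -1], [0.008, 0, 0.22, 0, -1]]}}

```text
clock: 14.1
eef_pos: [0.5857, 0.004, 0.0824]
tool_rot: [1.0, 0.027, -0.001, -0.0]
ft_force: [-0.7, 0.3, -0.5]
grip_width: 0.0509
```

Run:
```python
from h import *
m,im=snap("wrist","w12.png");cv2.imwrite('pics/w12z.png',cv2.resize(im[150:340,220:430,::-1],None,fx=3.5,fy=3.1,interpolation=cv2.INTER_CUBIC))
o=bot.get_obs();print(o['eef_pos'],o['clock'],o['ft_force'],o['ft_torque'],o['grip_width'])
```

```text
[0.58598181 0.00392289 0.08282761] 14.15 [-0.18473984  0.32147139 -0.2058363 ] [ 0.0236469  -0.03689907 -0.00637987] 0.05088749979851636
```

View pics/w12z.png

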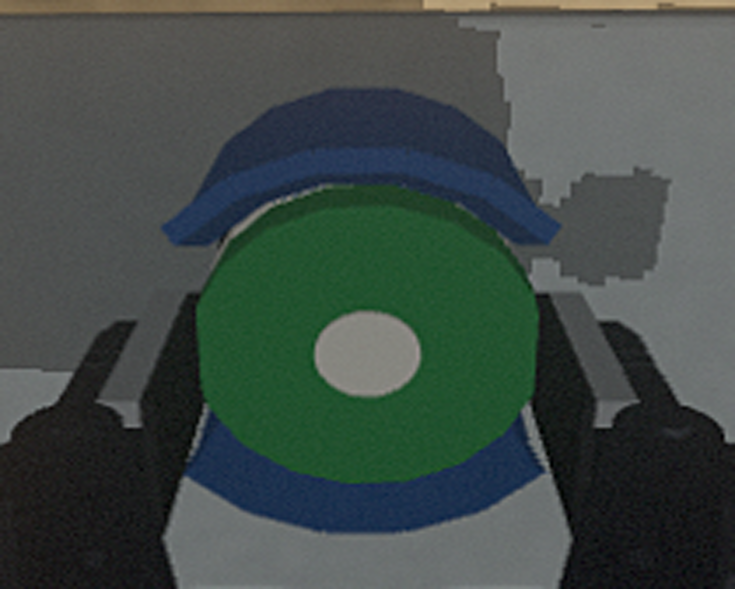

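Emit:
{"api": "carry_out", "payload": {"moves": [[-0.005, 0, 0.03, 0, -1], [-0.005, 0, 0.06, 0, -1], [-0.005, 0, 0.09, 0, -1], [-0.005, 0, 0.09, 0, -1]]}}

```text
clock: 14.55
eef_pos: [0.586, 0.0039, 0.0754]
tool_rot: [1.0, 0.027, 0.0, 0.0]
ft_force: [-2.6, 0.1, 6.2]
grip_width: 0.051
```

Run:
```python
from h import *
m,im=snap("wrist","w13.png");cv2.imwrite('pics/w13z.png',cv2.resize(im[150:340,220:430,::-1],None,fx=3.5,fy=3.1,interpolation=cv2.INTER_CUBIC))
o=bot.get_obs();print(o['eef_pos'],o['clock'],o['ft_force'],o['ft_torque'],o['grip_width'])
```

```text
[0.58599099 0.00390371 0.07541095] 14.6 [-2.54230061  0.08312897  6.12061354] [-0.00539293  0.45238828  0.03759321] 0.05098242356255733
```

View pics/w13z.png

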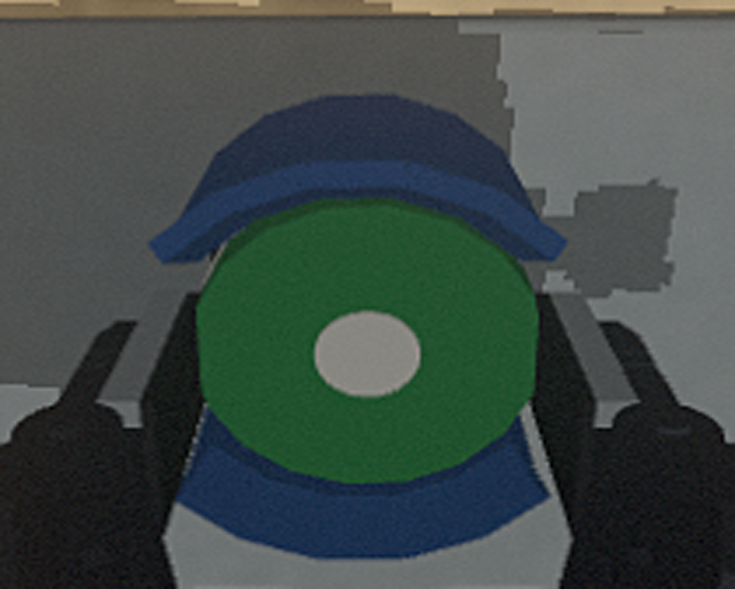

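Emit:
{"api": "carry_out", "payload": {"moves": [[-0.012, 0, -0.01, 0, -1], [-0.012, 0, -0.01, 0, -1], [-0.012, 0, 0, 0, -1], [-0.012, 0, 0, 0, -1]]}}

```text
clock: 15.0
eef_pos: [0.5846, 0.0038, 0.0754]
tool_rot: [1.0, 0.027, 0.0, 0.0]
ft_force: [-3.2, -0.5, 7.8]
grip_width: 0.051
```

Run:
```python
from h import *
m,im=snap("wrist","w14.png");cv2.imwrite('pics/w14z.png',cv2.resize(im[150:340,220:430,::-1],None,fx=3.5,fy=3.1,interpolation=cv2.INTER_CUBIC))
o=bot.get_obs();print(o['eef_pos'],o['clock'],o['ft_force'],o['ft_torque'],o['grip_width'])
```

```text
[0.58464649 0.00383531 0.07541213] 15.05 [-2.95963573 -0.51927334  7.77790946] [-0.02498191  0.60992272 -0.02308781] 0.05109207621039364
```

View pics/w14z.png

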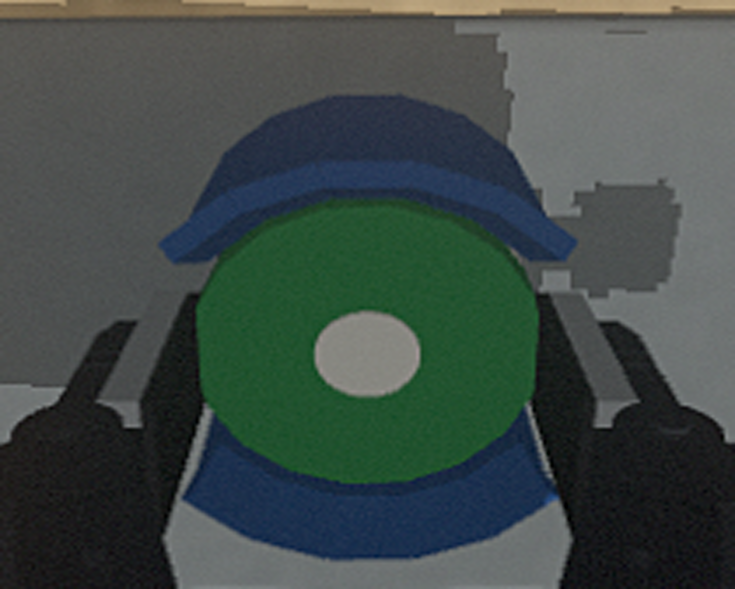

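Emit:
{"api": "carry_out", "payload": {"moves": [[0, 0, -0.01, 0, -1], [0, 0, -0.01, 0, 0.6], [0, 0, -0.01, 0, 0.6], [0, 0, -0.01, 0, 0.6], [0, 0, -0.01, 0, 0.6]]}}

```text
clock: 15.55
eef_pos: [0.5845, 0.0039, 0.075]
tool_rot: [1.0, 0.027, -0.0, -0.0]
ft_force: [0.8, -0.8, -0.7]
grip_width: 0.0684
```

Emit:
{"api": "carry_out", "payload": {"moves": [[0, 0, -0.2, 0, 0.6], [0, 0, -0.5, 0, 0.6], [0, 0, -0.9, 0, 0.6], [0, 0, -1, 0, 0.6], [0, 0, -1, 0, 0.6]]}}

```text
clock: 16.05
eef_pos: [0.5862, 0.0039, 0.1777]
tool_rot: [1.0, 0.027, 0.003, 0.0]
ft_force: [-0.1, 0.4, 0.3]
grip_width: 0.0687
```

Run:
```python
from h import *
m,im=snap("wrist","w15.png");cv2.imwrite('pics/w15z.png',cv2.resize(im[110:340,220:430,::-1],None,fx=3.5,fy=2.6,interpolation=cv2.INTER_CUBIC))
m,im=snap("side","s15.png")
cv2.imwrite('pics/s15z.png',cv2.resize(im[130:250,220:390,::-1],None,fx=4.4,fy=4.4,interpolation=cv2.INTER_CUBIC))
o=bot.get_obs();print(o['eef_pos'],o['clock'],o['ft_force'],o['ft_torque'],o['grip_width'])
```

```text
[0.58406399 0.00387784 0.17427706] 16.15 [ 0.12018465  0.1842938  -0.08795006] [ 0.02102606 -0.01486734 -0.02262458] 0.0686336714430803
```

View pics/w15z.png

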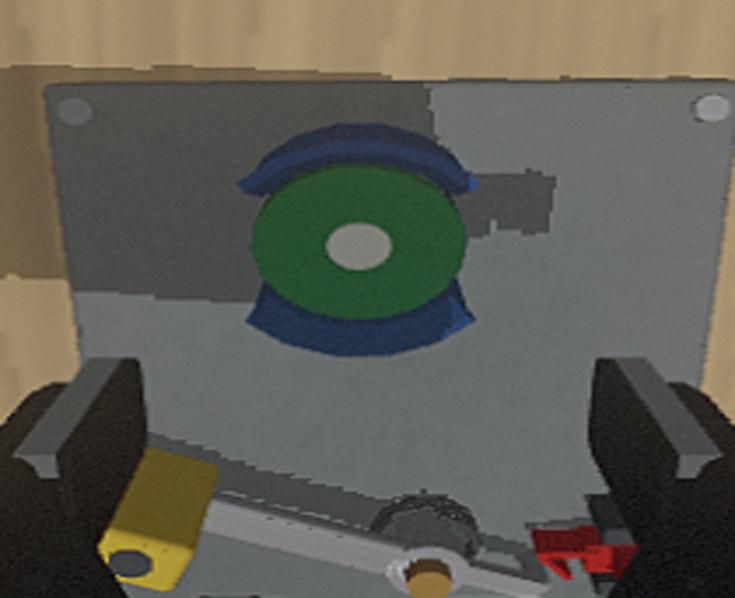

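View pics/s15z.png

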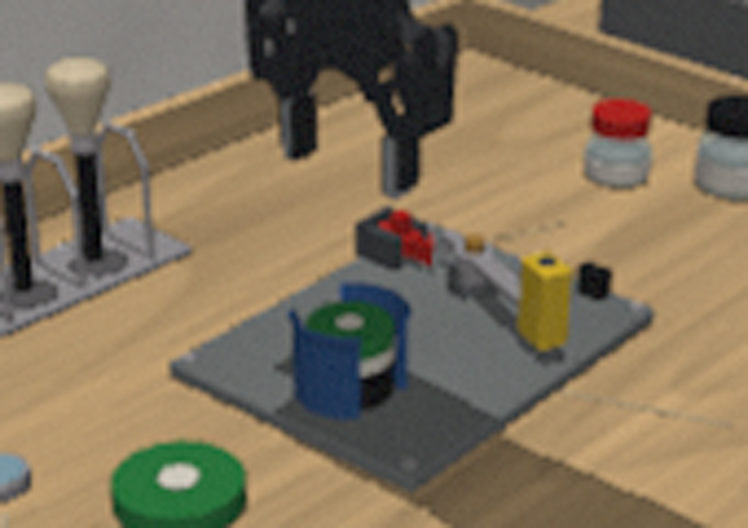

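```bash
cat > plan.py <<'E'
from h import *
o=bot.get_obs();p=o['eef_pos']; 
mw=imaging.camera_model("wrist");ms=imaging.camera_model("side")
a=(359/3.5+220-.36,246/2.6+110-.3); b=(350/4.4+220-.4,322/4.4+130-.4)
e1,d1=ray(mw,[a]);e2,d2=ray(ms,[b]);A=np.c_[d1[0],-d2[0]];s=np.linalg.lstsq(A,e2-e1,rcond=None)[0];P,Q=e1+d1[0]*s[0],e2+d2[0]*s[1]
print("dot tri",P,Q,"@.060",onz(mw,[a],.06)[0],onz(ms,[b],.06)[0])
yaw=.0565
Rz=lambda v:np.array([v[0]*np.cos(yaw)-v[1]*np.sin(yaw),v[0]*np.sin(yaw)+v[1]*np.cos(yaw)])
piv=np.array([.585,.0038])+Rz((.02,-.15))
def S(q,cl=0,h=.011):
    a=q-.4; m=.09*np.array([-np.cos(a),-np.sin(a)]); n=np.array([-np.sin(a),np.cos(a)])
    return piv+Rz(m+(.011+h+cl)*n), yaw+a
print("piv",piv)
for q in(0,.2,.4,.6,.68): print(q,S(q))
st,th=S(0,.012); print("start",st,th)
th0=.0545; c0=np.array([.5845,.0039]); d=st-c0
print("tool xy",d@[np.cos(th0),np.sin(th0)],d@[np.sin(th0),-np.cos(th0)],"roll",(th0-th)/(np.pi/2))
for q in(0,.1,.2,.3,.4,.5,.6,.65,.7):
    x,t=S(q); d=x-st; print(q,"from start tool",np.round([d@[np.cos(th),np.sin(th)]*10,d@[np.sin(th),-np.cos(th)]*10,(th-t)/(np.pi/2)],3))
E
python3 plan.py
```

```text
dot tri [0.58333298 0.00416622 0.05983984] [0.58342112 0.00428429 0.0598025 ] @.060 [0.5833316 0.0042179 0.06     ] [0.58318325 0.00452431 0.06      ]
piv [ 0.61343858 -0.14483125]
0 (array([ 0.53610549, -0.09380583]), -0.3435)
0.2 (array([ 0.52750982, -0.11018665]), -0.14350000000000002)
0.4 (array([ 0.52233985, -0.12794865]), 0.0565)
0.6 (array([ 0.52080171, -0.1463837 ]), 0.25649999999999995)
0.68 (array([ 0.52122205, -0.15378178]), 0.3365)
start [ 0.5401469  -0.08250685] -0.3435
tool xy -0.048994083753131946 0.08386250662543901 roll 0.2533746694022974
0 from start tool [0.   0.12 0.  ]
0.1 from start tool [-0.017  0.211 -0.064]
0.2 from start tool [-0.026  0.303 -0.127]
0.3 from start tool [-0.025  0.396 -0.191]
0.4 from start tool [-0.015  0.488 -0.255]
0.5 from start tool [ 0.005  0.578 -0.318]
0.6 from start tool [ 0.033  0.667 -0.382]
0.65 from start tool [ 0.05   0.71  -0.414]
0.7 from start tool [ 0.07   0.752 -0.446]
```

Emit:
{"api": "carry_out", "payload": {"moves": [[-0.2, 0.4, 0, 0.08, -1], [-0.49, 0.839, 0, 0.16, -1], [-0.49, 0.839, 0, 0.253, -1], [-0.49, 0.839, 0.14, 0.253, -1], [-0.49, 0.839, 0.14, 0.253, -1], [-0.49, 0.839, 0.14, 0.253, -1], [-0.49, 0.839, 0.14, 0.253, -1]]}}

```text
clock: 16.85
eef_pos: [0.5402, -0.0822, 0.1608]
tool_rot: [0.985, -0.17, -0.001, 0.0]
ft_force: [1.1, 0.1, -0.4]
grip_width: 0.0001
```

Run:
```python
from h import *
m,im=snap("wrist","w16.png")
m,im=snap("side","s16.png")
cv2.imwrite('pics/s16z.png',cv2.resize(im[130:250,240:410,::-1],None,fx=4.4,fy=4.4,interpolation=cv2.INTER_CUBIC))
o=bot.get_obs();print(o['eef_pos'],o['tool_rot'],o['clock'],o['ft_force'],o['grip_width'])
```

```text
[ 0.5405697  -0.08220906  0.16138744] [ 9.85419289e-01 -1.70143524e-01  7.27884179e-05  1.26446929e-05] 16.95 [-0.07955627 -0.02714194 -0.45085598] -2.094694945483422e-05
```

View pics/w16.png

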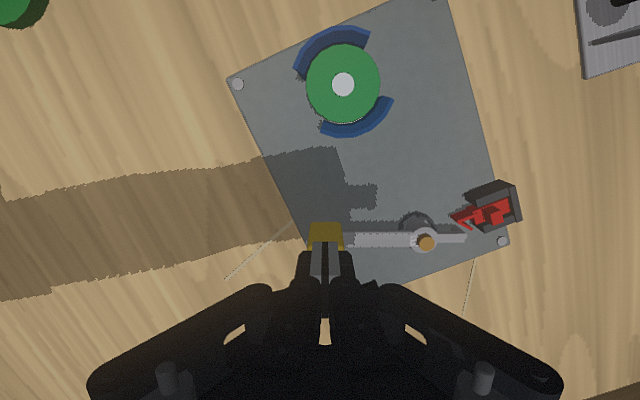

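View pics/s16z.png

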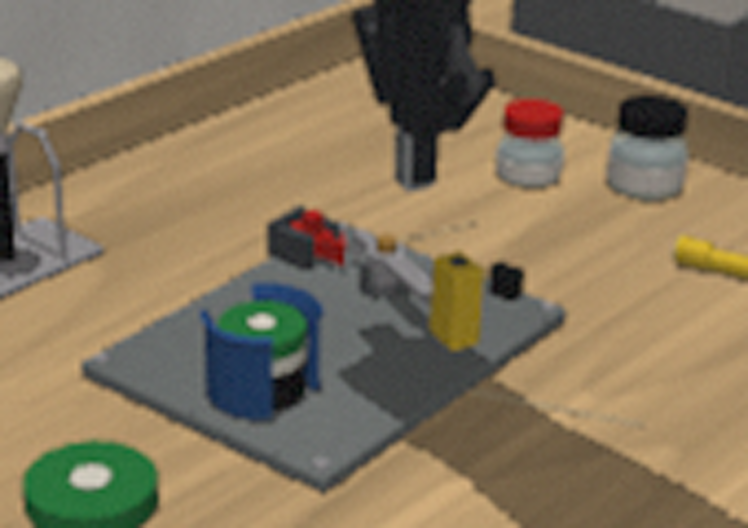

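Emit:
{"api": "carry_out", "payload": {"moves": [[0, -0.08, 0.1, 0, -1], [0, -0.08, 0.4, 0, -1], [0, -0.08, 0.7, 0, -1], [0, -0.08, 1, 0, -1], [0, -0.08, 1, 0, -1], [0, -0.08, 1, 0, -1]]}}

```text
clock: 17.55
eef_pos: [0.5427, -0.0745, 0.061]
tool_rot: [0.985, -0.17, -0.001, -0.0]
ft_force: [-0.2, 0.2, 0.3]
grip_width: 0.0002
```

Run:
```python
from h import *
m,im=snap("wrist","w17.png")
m,im=snap("side","s17.png")
cv2.imwrite('pics/s17z.png',cv2.resize(im[130:250,240:410,::-1],None,fx=4.4,fy=4.4,interpolation=cv2.INTER_CUBIC))
o=bot.get_obs();print(o['eef_pos'],o['tool_rot'],o['clock'],o['ft_force'],o['grip_width'])
```

```text
[ 0.54441839 -0.07492784  0.06286013] [ 9.85374764e-01 -1.70394874e-01  1.46736750e-03 -9.34562722e-05] 17.65 [ 0.05528578 -0.31795706  0.07959572] 0.0002019007798811568
```

View pics/w17.png

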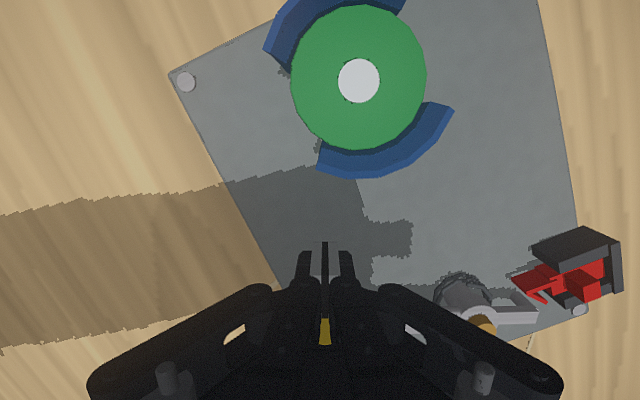

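View pics/s17z.png

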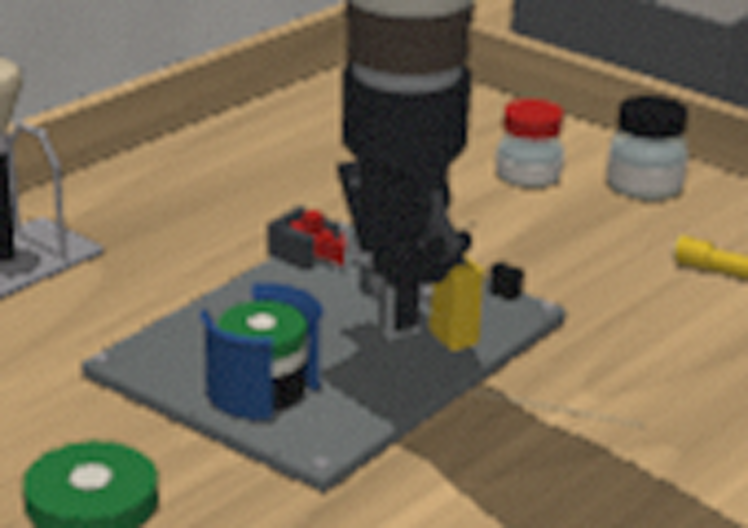

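Emit:
{"api": "carry_out", "payload": {"moves": [[0, 0.1, 0, 0, -1], [0, 0.2, 0, 0, -1], [-0.01, 0.25, 0, -0.032, -1], [-0.017, 0.291, 0, -0.064, -1], [-0.022, 0.337, 0, -0.095, -1], [-0.026, 0.383, 0, -0.127, -1], [-0.026, 0.43, 0, -0.16, -1], [-0.025, 0.476, 0, -0.191, -1], [-0.02, 0.522, 0, -0.223, -1], [-0.015, 0.568, 0, -0.255, -1], [-0.005, 0.613, 0, -0.287, -1], [0.005, 0.658, 0, -0.318, -1], [0.019, 0.703, 0, -0.35, -1], [0.033, 0.747, 0, -0.382, -1], [0.05, 0.79, 0, -0.414, -1], [0.062, 0.815, 0, -0.433, -1], [0.062, 0.815, 0, -0.433, -1], [0.062, 0.815, 0, -0.433, -1]]}}

```text
clock: 19.45
eef_pos: [0.5224, -0.1527, 0.0627]
tool_rot: [0.986, 0.168, 0.002, -0.002]
ft_force: [1.9, 7.1, 2.4]
grip_width: 0.0002
```

Run:
```python
from h import *
m,im=snap("wrist","w18.png")
m,im=snap("side","s18.png")
cv2.imwrite('pics/s18z.png',cv2.resize(im[130:250,240:410,::-1],None,fx=4.4,fy=4.4,interpolation=cv2.INTER_CUBIC))
m,im=snap("top","t18.png")
cv2.imwrite('pics/t18z.png',cv2.resize(im[120:220,270:400,::-1],None,fx=5,fy=5,interpolation=cv2.INTER_CUBIC))
o=bot.get_obs();print(o['eef_pos'],o['tool_rot'],o['clock'],o['ft_force'],o['ft_torque'],o['grip_width'])
```

```text
[ 0.52237523 -0.1526307   0.0626629 ] [ 0.98573119  0.16830435  0.00208123 -0.00182694] 19.6 [1.39651172 7.92290506 2.87179536] [ 1.3513394  -0.30141474  0.03012972] 0.00024130393171599928
```

View pics/w18.png

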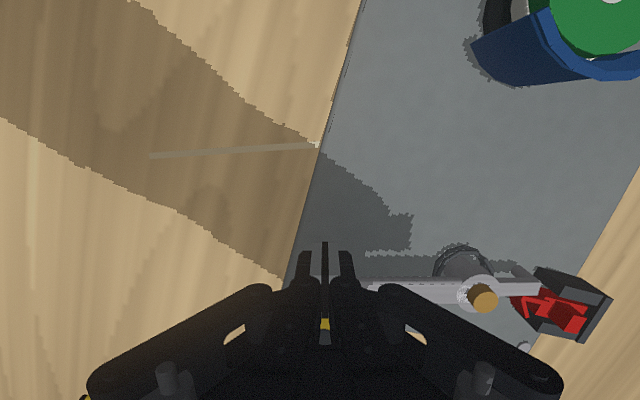

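View pics/s18z.png

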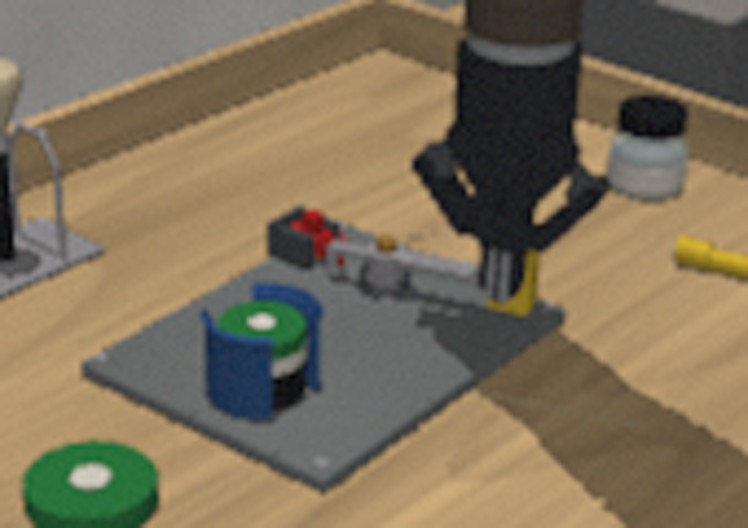

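View pics/t18z.png

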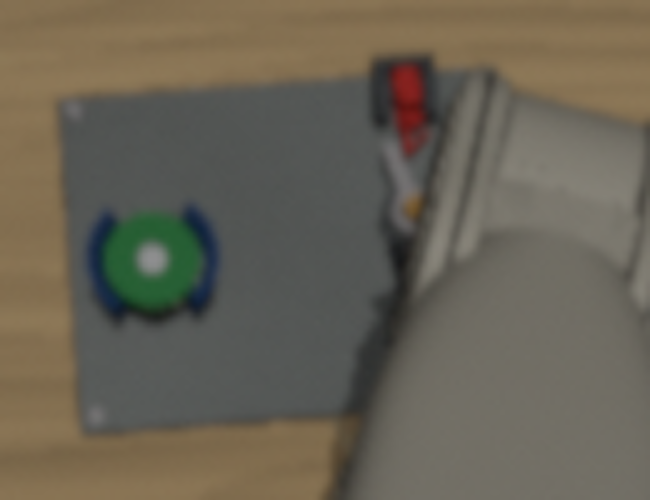

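Run:
```python
from h import *
im=cv2.imread('pics/w18.png');cv2.imwrite('pics/w18z.png',cv2.resize(im[230:360,350:620],None,fx=2.9,fy=2.9,interpolation=cv2.INTER_CUBIC))
```

```text
(no output)
```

View pics/w18z.png

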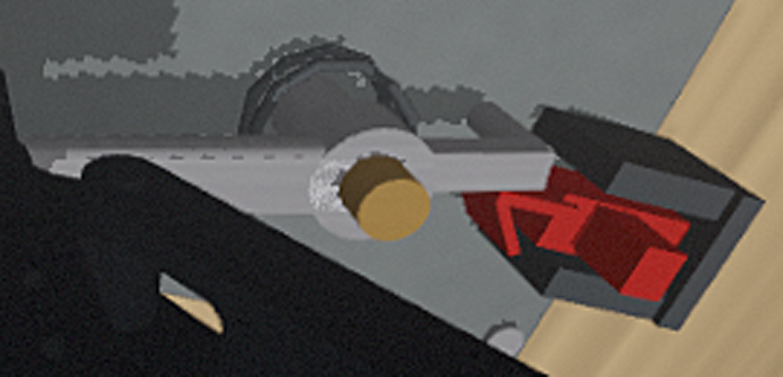

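Run:
```python
from h import *
m=imaging.camera_model("wrist")
c=lambda *p:[(x/2.9+350-.33,y/2.9+230-.33) for x,y in p]
for n,a,b in(("main",(150,160),(315,163)),("tail up",(430,153),(550,152)),("tail low",(437,193),(546,190)),("long up",(150,160),(550,152))):
    P=onz(m,c(a,b),.063);d=P[1]-P[0];print(n,np.round(P,4).tolist(),"q",np.arctan2(d[1],d[0])-.0565+.4)
```

```text
main [[0.5594, -0.1435, 0.063], [0.5861, -0.1352, 0.063]] q 0.6464518322164536
tail up [[0.6041, -0.1272, 0.063], [0.6243, -0.1204, 0.063]] q 0.6668999067657593
tail low [[0.6094, -0.1338, 0.063], [0.628, -0.1272, 0.063]] q 0.6841624237976999
long up [[0.5594, -0.1435, 0.063], [0.6243, -0.1204, 0.063]] q 0.6853765533624008
```

Run:
```python
from h import *
o=bot.get_obs();print(o['eef_pos'],o['ft_force'],o['clock'],abs(o['joint_vel']).max())
print(order.job_done())
```

```text
[ 0.52237523 -0.1526307   0.0626629 ] [1.39651172 7.92290506 2.87179536] 19.6 0.001680915159089692
the job is handed in; nothing more can be done
None
```

I laid the spacer ring on the spool and the 54 mm green disc on the spacer. I then pushed the idler block past the click with closed fingers, and I handed in at 19.6 s while still pushing.

**Last checks:**
- **Stack:** the disc's centre dot, seen from two cameras, measured 59.8 mm above the drawer base, against 60 mm expected when seated. It was about 1.5 mm from my pocket estimate, and the disc looked flat in the side view. The fingers were well clear of it.
- **Tensioner:** the arm angle measured 0.65–0.69 rad from its edges in the wrist picture, and 0.67 from the tool position. The outside force on the tool was steady at about 8 N, which matches the spring. The pawl looked home in the pictures; I did not measure it.
- **Bystanders:** I did not touch them and stayed clear of them throughout.

**Disagreements:**
- **Cameras:** the wrist and top cameras differed by about 1.5–2 mm on the pocket position, so I centred by the view of the walls and by force.
- **Spacer:** it leaned on one pocket wall at 5–6 N on the way in.
- **Disc:** it met 6–8 N about 1 mm above its seat, and I released it there. It dropped into place.

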